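# Change over the workshop chuck to the next turning job

## Robot

A 7-joint arm with a two-finger parallel gripper is mounted at the origin on the work surface. World frame = base frame: x ahead of the robot, y to its left, z up, the work surface at z = 0. Lengths are in m, angles in rad, forces in N, time in s.
With the tool pointing down it reaches from about 0.4 to 0.85 m from the base axis. Payload 10.4 kg.
Tool frame: the origin (TCP) lies between the finger pads; the fingertips stand manip.tip_extent ahead of it and the grasp point (between the pads) lies 6 mm ahead of it (manip.tip_extent is the distance from the TCP to the fingertips, in m); z points along the fingers, y is the line along which they close (so a half turn about z gives the same grasp; the last joint's range is limited). The gripper opens to 85 mm and grips with 20 to 120 N. Pads are 22 mm wide; open, the fingers measure 114 mm over their backs; the gripper's body (76 mm by 85 mm) begins 54 mm behind the grasp point. The pads swing forward as they close: fully open they stand 13 mm farther back than shut.
Start: joints at [1.22, 0.332, -0.065, 1.46, 0.022, 1.35, -0.088], TCP at [0.201, -0.592, 0.256] pointing down, gripper open.
Joint ranges: [-2.6, 2.6], [-0.5, 2.12], [-1.47, 1.34], [0.16, 2.42], [-1.27, 4.41], [0.06, 2.06], [-2.6, 2.6]. Speed limits (rad/s): [2.22, 2.22, 2.79, 2.79, 3.14, 3.14, 3.14].

## Interface

Orientations are given as a unit quaternion [x, y, z, w].
In Python, from workcell import get_obs, optics, workorder, manip gives the robot as it stands.
- The arm moves only by the tool jog_arm, never from a script. Its argument "increments" is a list of rows, each a list of 7 numbers: the shift along the tool's x, y, z in m, then the turn, a rotation vector about the tool's x, y, z in rad, then the opening, from -1 (shut) to 1 (fully open). A call has 1 to 5 rows; each row is the pose to reach, as a shift and turn from the pose commanded when the call began, along the tool's axes at that moment; what a row does not reach only later rows make up. A row lasts 1/12 s, in which the tool goes at most 41.7 mm and 7.16 degrees, less where a joint would pass 70% of its speed; a pose out of reach is approached as far as the arm can. A call with a gripper value outside its range is refused whole. The fingers move at their own pace and stop on an object; "grip_force" is the grip in N (left out, the last holds). Time passes only in rows, so rows that repeat a pose let the fingers close. It gives the time, the measured TCP pose, the force, the opening and the grip force at its end, in the units of the state.
- get_obs(): the state, without advancing time (a new reading comes with each control period).
- optics.camera(name): name is "side" or "top" or "wrist"; returns a dict with "color" (420x560x3 uint8, red, green, blue), "depth" (420x560 float32, m along the optical axis (not along the pixel's ray), 0 where there is no reading), "K" (3x3 intrinsics, pixels), "k1" (the pictures are not rectified: a ray, as slopes to the right and down, at radius r is drawn at 1 + k1 r^2 times it, then the intrinsics apply), "R" (3x3) and "t" (3): a world point X has camera coordinates R X + t. Camera axes: x right, y down, z forward; pixel columns grow to the right and rows downward; lengths in m; the calibration is good to about 2 mm. A picture is of the moment at which its call begins.
- workorder.hand_in(): hands the job in; it is judged then, once.
The state is a dict: "clock": time; "joint_pos": joint angles; "joint_velocities": joint speeds; "tau": joint torques, N m; "position": TCP position; "ee_rot": TCP orientation; "ft_force": force on the tool from outside, world axes, zero at the start; "torque": the same for the moment, N m; "grip_width": opening from 0.0 (shut) to 1.0 (fully open); "grasp_force": force on a finger pad.
Only numpy, scipy, OpenCV 4.12 (cv2) and the standard library are available. Lean on these libraries where they do the work, as an engineer would, in place of code of your own. Each camera call takes 0.05 s, during which the arm holds its last target. There are 200 camera calls.

## Task

Change the chuck over to the next job: open its jaws with the lever, take out the finished egg cup, and clamp in its place the blank that matches the pattern on the job stand, upright on the chuck's face with all three jaws tight on it. Stand that egg cup and every other egg cup on the bench upright in the red basket; the cups are thin, so pinch them gently (well under 15 N per finger), and leave the patterns and the rest of the bench as they are.

Things in the scene. Friction and masses are not known exactly. Their poses are not given: they have to be found in the camera images.
- chuck_face (a point): centre of the flat top face of the steel scroll chuck, which lies face up 40 mm above the bench on a square plate; body 100 mm across. z up. The chuck is fixed to the bench, it stands differently at each start
- sleeve (a joint): angle (rad) of the chuck's dark knurled ring: 0 jaws closed furthest, 1.4 fully open. It grows (opens) as the ring is turned clockwise seen from above, and stays where it is left (stiff: about 5 N at the peg). The three jaws move together: the free circle between their tips is 34 mm + 24 mm x angle across, so 68 mm when fully open
- peg_top (a point): top centre of the upright black peg, 14 mm thick, on the end of the ring's lever; it stands from 16 to 88 mm above the bench, 80 mm from the chuck's axis, and goes round the axis with the ring
- jaw1: one of three steel jaws on the chuck's face, 12 mm wide; the gripping tips stand 10 to 28 mm above the face; origin on the chuck's axis when closed, moves outwards as it opens
- jaw2: one of three steel jaws on the chuck's face, 12 mm wide; the gripping tips stand 10 to 28 mm above the face; origin on the chuck's axis when closed, moves outwards as it opens
- jaw3: one of three steel jaws on the chuck's face, 12 mm wide; the gripping tips stand 10 to 28 mm above the face; origin on the chuck's axis when closed, moves outwards as it opens
- cup1: finished egg cup of pale wood, thin-walled: 66 mm tall, foot 50 mm across and 6 mm thick, waist 28 mm, bowl 52 mm across from 46 to 66 mm up. Origin at the centre of its underside, z up. At the start it stands in the chuck, its foot caught under the closed jaws. Cracks if the two fingers together press it with over 30 N (15 N each)
- cup2: finished egg cup of pale wood, thin-walled: 66 mm tall, foot 50 mm across and 6 mm thick, waist 28 mm, bowl 52 mm across from 46 to 66 mm up. Origin at the centre of its underside, z up. Stands on the bench; may be absent. Cracks if the two fingers together press it with over 30 N (15 N each)
- cup3: finished egg cup of pale wood, thin-walled: 66 mm tall, foot 50 mm across and 6 mm thick, waist 28 mm, bowl 52 mm across from 46 to 66 mm up. Origin at the centre of its underside, z up. Stands on the bench; may be absent. Cracks if the two fingers together press it with over 30 N (15 N each)
- cup4: finished egg cup of pale wood, thin-walled: 66 mm tall, foot 50 mm across and 6 mm thick, waist 28 mm, bowl 52 mm across from 46 to 66 mm up. Origin at the centre of its underside, z up. Stands on the bench; may be absent. Cracks if the two fingers together press it with over 30 N (15 N each)
- blank_narrow: turned cylinder of mid-brown wood, not yet carved: 40 mm across, 72 mm tall, stands on the bench. Origin at the centre of its underside, z up
- pattern_narrow: dark turned pattern piece (waisted finial), 40 mm across, 72 mm tall: same width and height as blank_narrow. Origin at the centre of its underside. One pattern stands on the job stand, the two others on a longer plywood board at the front right, near the robot
- blank_middle: turned cylinder of mid-brown wood, not yet carved: 48 mm across, 62 mm tall, stands on the bench. Origin at the centre of its underside, z up
- pattern_middle: dark turned pattern piece (waisted finial), 48 mm across, 62 mm tall: same width and height as blank_middle. Origin at the centre of its underside. One pattern stands on the job stand, the two others on a longer plywood board at the front right, near the robot
- blank_wide: turned cylinder of mid-brown wood, not yet carved: 56 mm across, 52 mm tall, stands on the bench. Origin at the centre of its underside, z up
- pattern_wide: dark turned pattern piece (waisted finial), 56 mm across, 52 mm tall: same width and height as blank_wide. Origin at the centre of its underside. One pattern stands on the job stand, the two others on a longer plywood board at the front right, near the robot
- job_stand: small square plywood board, 110 x 110 x 12 mm, beyond the chuck: the pattern standing on it shows the next job. Origin at the centre of its underside
- basket_floor (a point): centre of the inner floor (4 mm above the bench) of the low red basket, inside 222 mm (its x) by 312 mm (its y), walls 4 mm thick, rim 36 mm above the bench. Fixed
- sanding_block: cork sanding block 65 x 40 x 26 mm; a bystander, leave it where it is
- caliper: caliper lying flat, 150 mm; a bystander, leave it where it is
- tape_roll: roll of tape 90 mm across, 20 mm tall; a bystander, leave it where it is
- glue_bottle: white glue bottle 52 mm across, 100 mm tall; a bystander, leave it where it is
- offcut: wood offcut 90 x 50 x 22 mm; a bystander, leave it where it is
- screwdriver: screwdriver 180 mm; a bystander, leave it where it is
Things that resemble listed ones, but are neither listed nor needed, are in the scene too. Leave any blue look-alike of the blank_narrow alone.

How it is judged:
By the outcome, as a careful person would: the job done as asked, in the order asked, and still so for the second after the job is handed in, with the robot touching nothing.
Of cup2, cup3, cup4 only 2 to 3 are there at a start; the rules pass over those that are not, and their reading is None.
At some moment in a run one of cup2, cup3, cup4 may be knocked a few centimetres aside while the robot is not near it.
It also fails if it takes over 210 s, if anything falls off the work surface, if the arm or the gripper's body presses on something with over 40 N, if the wrist force passes 120 N, or if a joint passes its speed limit or range.

## Working session

There is one attempt and no reset: what is moved stays moved. The work goes in short steps, Python scripts to look and compute and a tool call to move; the robot and the scene stay as the last step left them, time stands still between calls to the robot, and variables do not carry over. Pictures are saved under pics/ and viewed, at most 14 in all, crops included, and the job is handed in when it is done.

Besides the shell and the picture viewer there is one more tool, called after "Emit:" as name([rows], argument=value, ...), one row to a line, values as JSON. jog_arm: Moves the arm, as the interface text tells. Its arguments: {"type":"object","properties":{"increments":{"type":"array"},"grip_force":{"type":"number"}},"required":["increments"]}

```bash
ls; mkdir -p pics
python3 - <<'E'
from workcell import get_obs, optics, workorder, manip
import cv2,numpy as np,pickle
print(get_obs(), manip.tip_extent)
d={}
for n in ("side","top","wrist"):
    c=optics.camera(n); d[n]=c
    print(n,c["K"].tolist(),c["k1"],c["R"].tolist(),c["t"].tolist())
pickle.dump(d,open("d0.pkl","wb"))
for n in ("side","top"):
    cv2.imwrite(f"pics/{n}0.png",cv2.resize(d[n]["color"][:,:,::-1],(800,600)))
E
```

```text
pics
{'clock': 0.0, 'joint_pos': array([ 1.22039968,  0.33285812, -0.06467833,  1.46094013,  0.02158627,
        1.34987674, -0.0885137 ]), 'joint_velocities': array([ 0.00092069,  0.00010405,  0.00059815, -0.00233464, -0.00131603,
        0.00084411, -0.00034123]), 'tau': array([ 9.89557338e-04, -6.25447655e+01,  4.98011615e-02, -3.91599727e+01,
        1.62143289e-02,  1.00646235e-02,  1.19640899e-05]), 'position': array([ 0.2011055 , -0.59141032,  0.25552499]), 'ee_rot': array([ 9.86599798e-01,  1.63157464e-01, -1.41502930e-04, -6.79219631e-04]), 'ft_force': array([0.88834533, 0.10475831, 0.15652623]), 'torque': array([-0.02814085,  0.02742729,  0.05067863]), 'grasp_force': 0.0, 'grip_width': 0.996579577207032} 0.025
side [[484.25749790022365, 0.0, 279.9809490106826], [0.0, 484.25749790022365, 209.29015333607114], [0.0, 0.0, 1.0]] -0.0696112594363786 [[-0.8216465433364368, -0.5699966726113871, 0.000866622889353722], [-0.35929571349008543, 0.5167409600699081, -0.7771006179727824], [0.4424969469848754, -0.6388134104713026, -0.6293757848146745]] [0.3994578196045079, 0.2868748058281004, 0.9692188916892303]
top [[390.2016167552186, 0.0, 275.36700798684615], [0.0, 390.2016167552186, 206.37350372045302], [0.0, 0.0, 1.0]] -0.044457020384136535 [[0.00753207191804286, -0.9998648222137659, 0.014615238350978875], [-0.9810971079197859, -0.010215414763084001, -0.19324624222129216], [0.19336942034368723, -0.012883423483401456, -0.9810414286233246]] [-0.09239839747495707, 0.5292258328955236, 0.9434017017618413]
wrist [[307.9621006919772, 0.0, 274.4985995432311], [0.0, 307.9621006919772, 209.83161027194367], [0.0, 0.0, 1.0]] 0.01998019804505333 [[0.32288101922635626, -0.9464388006971776, -0.0012016481348269125], [-0.9127170999227514, -0.31171213649052204, 0.2641647960518563], [-0.2503903810691497, -0.08419703379219896, -0.9644768097619785]] [-0.6248146110684284, -0.03419263018199408, 0.37809580588365854]
```

View pics/top0.png

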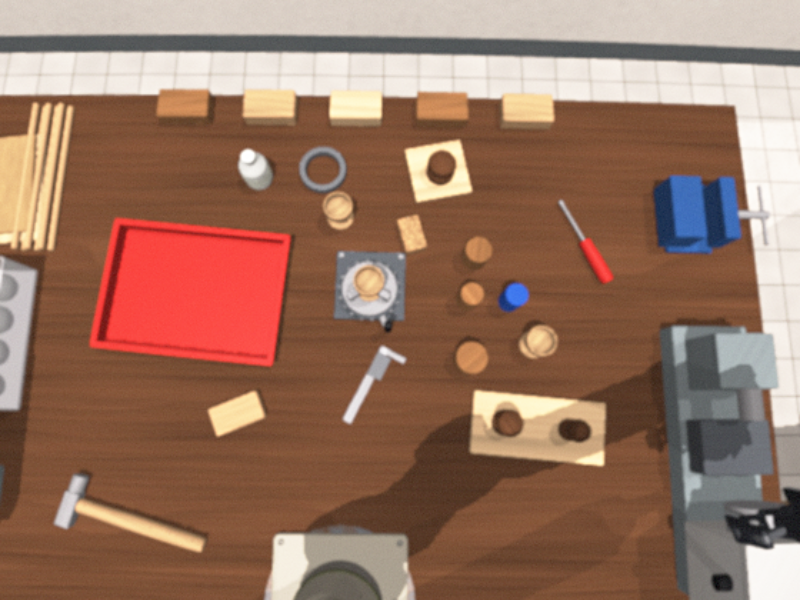

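View pics/side0.png

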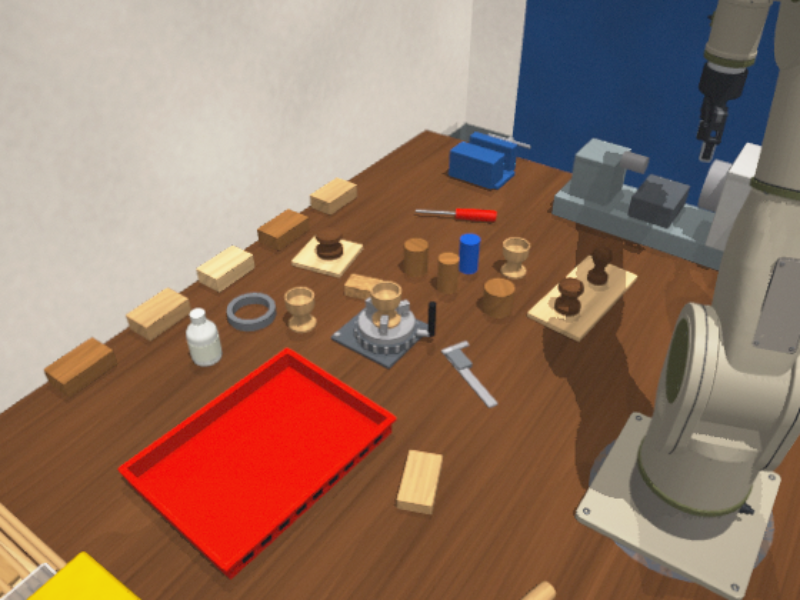

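The top view, in 800x600 pixels, shows:
- **Cups:** one in the chuck at (369,281), one at (339,208) and one at (539,341).
- **Brown blanks:** (478,250), (472,294) and (472,357). The blue look-alike is at (515,296).
- **Patterns:** the job stand pattern is at (440,166), and the board patterns are at (508,422) and (575,430).
- **Other:** the peg is at (388,323) and the basket centre is near (192,292).

Things that could be mistaken for the wanted blank are the three brown cylinders, the blue cylinder and the dark patterns. I'll choose by measured width and height.

```bash
cat > h.py <<'E'
import numpy as np,cv2,pickle
def rays(c,uv):
    uv=np.asarray(uv,float).reshape(-1,1,2)
    # drawn = s*(1+k1 r^2)
    s=cv2.undistortPoints(uv,c["K"],np.array([c["k1"],0,0,0.]),None,None,None).reshape(-1,2)
    return s
def cloud(c):
    H,W=c["depth"].shape
    u,v=np.meshgrid(np.arange(W),np.arange(H))
    s=rays(c,np.stack([u,v],-1).reshape(-1,2))
    d=c["depth"].reshape(-1,1)
    X=np.hstack([s*d,d])
    P=(X-c["t"])@c["R"]
    P[d[:,0]==0]=np.nan
    return P.reshape(H,W,3)
def circ(p):
    (x,y),r=cv2.minEnclosingCircle(p[:,:2].astype(np.float32)*1000)
    return x/1000,y/1000,2*r/1000
E
python3 - <<'E'
from h import *
d=pickle.load(open("d0.pkl","rb"))
P={n:cloud(d[n]) for n in("top","side")}
names=dict(bl1=(478,250),bl2=(472,294),bl3=(472,357),blue=(515,296),pj=(440,166),pb1=(508,422),pb2=(575,430),cupA=(339,208),cupB=(539,341),cupC=(369,281),peg=(388,323),glue=(250,160))
print("bench z",np.nanmedian(P["top"][330:340,60:100,2]),np.nanmedian(P["side"][300:310,290:310,2]))
for k,(u,v) in names.items():
    u,v=int(u*.7),int(v*.7)
    c0=P["top"][v-3:v+4,u-3:u+4].reshape(-1,3); c0=np.nanmedian(c0,0)
    for n in ("top","side"):
        Q=P[n].reshape(-1,3); Q=Q[np.isfinite(Q[:,0])]
        q=Q[(np.hypot(*(Q[:,:2]-c0[:2]).T)<.045)&(Q[:,2]>.02)]
        zt=np.percentile(q[:,2],97)
        t=q[q[:,2]>zt-.006]
        print(k,n,"c0",c0.round(3),"ztop",zt.round(4),"top circ",np.round(circ(t),4),"ext",(np.percentile(t,98,0)-np.percentile(t,2,0)).round(3)[:2],len(t))
# basket
hsv=cv2.cvtColor(d["top"]["color"],cv2.COLOR_RGB2HSV)
m=((hsv[...,0]<6)|(hsv[...,0]>174))&(hsv[...,1]>200)&(hsv[...,2]>80)
m[:, 220:]=0
q=P["top"][m]; r=q[q[:,2]>.028]; print("rim",np.nanmin(r,0),np.nanmax(r,0),cv2.minAreaRect((r[:,:2]*1000).astype(np.float32)), "floor z",np.nanmedian(q[:,2]))
cv2.imwrite("pics/crop.png",cv2.resize(np.hstack([d["side"]["color"][140:240,200:380][:,:,::-1]]),(800,444),interpolation=cv2.INTER_CUBIC))
cr=d["top"]["color"][95:345,215:435][:,:,::-1]
cv2.imwrite("pics/crop2.png",cv2.resize(cr,(528,600),interpolation=cv2.INTER_CUBIC))
E
```

```text
bench z 2.1224902757030878e-05 0.0002261256328663866
bl1 top c0 [ 0.612 -0.238  0.062] ztop 0.065 top circ [ 0.6134 -0.2406  0.0483] ext [0.043 0.042] 252
bl1 side c0 [ 0.612 -0.238  0.062] ztop 0.0648 top circ [ 0.6162 -0.2391  0.0505] ext [0.045 0.045] 141
bl2 top c0 [ 0.531 -0.225  0.072] ztop 0.0752 top circ [ 0.5302 -0.2256  0.0393] ext [0.035 0.036] 184
bl2 side c0 [ 0.531 -0.225  0.072] ztop 0.0743 top circ [ 0.5341 -0.2225  0.0424] ext [0.036 0.036] 115
bl3 top c0 [ 0.423 -0.226  0.052] ztop 0.055 top circ [ 0.42   -0.2254  0.056 ] ext [0.05 0.05] 368
bl3 side c0 [ 0.423 -0.226  0.052] ztop 0.0548 top circ [ 0.4226 -0.2248  0.0594] ext [0.05  0.052] 236
blue top c0 [ 0.527 -0.3    0.072] ztop 0.075 top circ [ 0.5305 -0.3046  0.0401] ext [0.036 0.036] 184
blue side c0 [ 0.527 -0.3    0.072] ztop 0.0745 top circ [ 0.5297 -0.3031  0.0475] ext [0.035 0.039] 103
pj top c0 [ 0.773 -0.172  0.064] ztop 0.0667 top circ [ 0.7813 -0.1761  0.0511] ext [0.043 0.04 ] 198
pj side c0 [ 0.773 -0.172  0.064] ztop 0.0664 top circ [ 0.782  -0.174   0.0508] ext [0.044 0.038] 105
pb1 top c0 [ 0.31
[... 903 characters left out ...]
C side c0 [ 0.55  -0.044  0.081] ztop 0.1062 top circ [ 0.5492 -0.0409  0.0591] ext [0.05 0.05] 128
peg top c0 [ 0.477 -0.077  0.084] ztop 0.0882 top circ [ 0.4729 -0.0779  0.0131] ext [0.012 0.012] 26
peg side c0 [ 0.477 -0.077  0.084] ztop 0.0878 top circ [ 0.474  -0.0764  0.0155] ext [0.012 0.013] 26
glue top c0 [0.766 0.173 0.096] ztop 0.1024 top circ [0.7718 0.1775 0.0241] ext [0.021 0.02 ] 62
glue side c0 [0.766 0.173 0.096] ztop 0.1005 top circ [0.7728 0.178  0.027 ] ext [0.024 0.024] 74
rim [0.44223782 0.10667503 0.02800788] [0.66438979 0.44709219 0.04144693] ((541.404052734375, 277.9575500488281), (325.9630432128906, 222.8438262939453), 85.39142608642578) floor z 0.01743613075129268
```

View pics/crop.png

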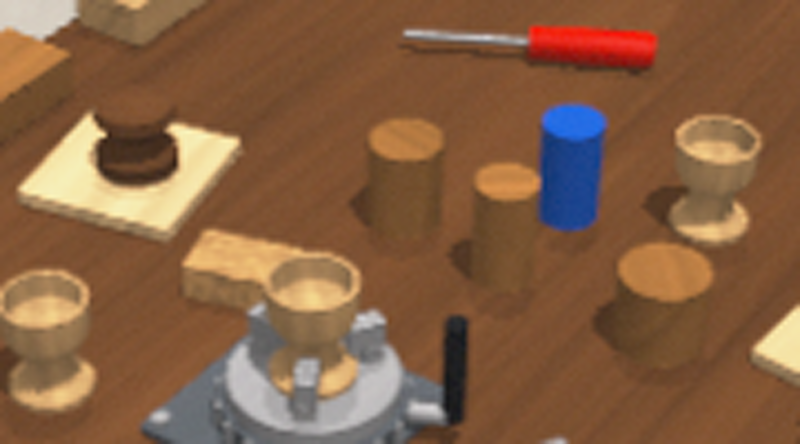

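View pics/crop2.png

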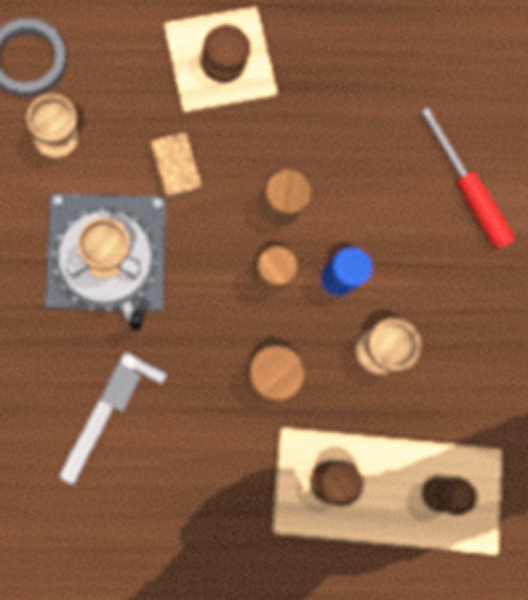

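The job stand pattern's top is 64 mm up, so the pattern itself is 52 mm tall and is pattern_wide. The matching blank is the brown cylinder at top pixel (472,357), 56 mm across and about 52 mm tall, at (0.421,-0.225). The crops confirm it is the wide, low brown cylinder. The peg is 80 mm from the cup/chuck axis, as it should be. Moving to the peg now.

Emit:
jog_arm([
  [0.42, -0.4, 0, 0, 0, 0.328, 1],
  [0.42, -0.4, 0, 0, 0, 0.328, 1],
  [0.42, -0.4, 0, 0, 0, 0.328, 1],
  [0.42, -0.4, 0, 0, 0, 0.328, 1],
  [0.42, -0.4, 0, 0, 0, 0.328, 1],
], grip_force=20)

```text
clock: 0.57
position: [0.2983, -0.4052, 0.2561]
ee_rot: [1.0, -0.0, -0.0, 0.0]
ft_force: [1.7, -0.9, 0.3]
grip_width: 1.002
grasp_force: 0.0
```

Emit:
jog_arm([
  [0.088, -0.164, 0, 0, 0, 0, 1],
  [0.088, -0.164, 0, 0, 0, 0, 1],
  [0.088, -0.164, 0, 0, 0, 0, 1],
  [0.088, -0.164, 0, 0, 0, 0, 1],
  [0.088, -0.164, 0, 0, 0, 0, 1],
])

```text
clock: 0.98
position: [0.388, -0.2382, 0.2565]
ee_rot: [1.0, 0.003, 0.0, -0.0]
ft_force: [0.1, 0.6, -0.1]
grip_width: 0.999
grasp_force: 0.0
```

Emit:
jog_arm([
  [0.087, -0.164, 0, 0, 0, 0, 1],
  [0.087, -0.164, 0, 0, 0, 0, 1],
  [0.087, -0.164, 0, 0, 0, 0, 1],
  [0.087, -0.164, 0, 0, 0, 0, 1],
  [0.087, -0.164, 0, 0, 0, 0, 1],
])

```text
clock: 1.4
position: [0.4744, -0.0738, 0.2565]
ee_rot: [1.0, 0.003, 0.001, -0.001]
ft_force: [0.0, -0.5, -0.2]
grip_width: 1.001
grasp_force: 0.0
```

Emit:
jog_arm([
  [-0.001, 0.003, 0.04, 0, 0, 0, 1],
  [-0.001, 0.003, 0.08, 0, 0, 0, 1],
  [-0.001, 0.003, 0.12, 0, 0, 0, 1],
  [-0.001, 0.003, 0.155, 0, 0, 0, 1],
  [-0.001, 0.003, 0.176, 0, 0, 0, 1],
])

```text
clock: 1.82
position: [0.4698, -0.0818, 0.0766]
ee_rot: [1.0, 0.0, -0.002, -0.001]
ft_force: [-0.2, -0.0, -0.1]
grip_width: 1.002
grasp_force: 0.0
```

Emit:
jog_arm([
  [0, 0, 0, 0, 0, 0, -1],
  [0, 0, 0, 0, 0, 0, -1],
  [0, 0, 0, 0, 0, 0, -1],
  [0, 0, 0, 0, 0, 0, -1],
  [0, 0, 0, 0, 0, 0, -1],
])

```text
clock: 2.23
position: [0.473, -0.0825, 0.082]
ee_rot: [1.0, -0.0, 0.001, 0.001]
ft_force: [-0.5, 0.3, 0.6]
grip_width: 0.303
grasp_force: 0.0
```

Emit:
jog_arm([
  [0, 0, 0, 0, 0, 0, -1],
  [0, 0, 0, 0, 0, 0, -1],
  [0, 0, 0, 0, 0, 0, -1],
  [0, 0, 0, 0, 0, 0, -1],
])

```text
clock: 2.57
position: [0.4735, -0.0815, 0.0819]
ee_rot: [1.0, 0.0, 0.002, 0.0]
ft_force: [1.7, 4.1, 8.2]
grip_width: 0.154
grasp_force: 21.9
```

Run:
```python
from workcell import *
from h import *
c=optics.camera("side");pickle.dump(c,open("s1.pkl","wb"))
cv2.imwrite("pics/s1.png",cv2.resize(c["color"][100:300,180:400][:,:,::-1],(660,600)))
```

```text
(no output)
```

View pics/s1.png

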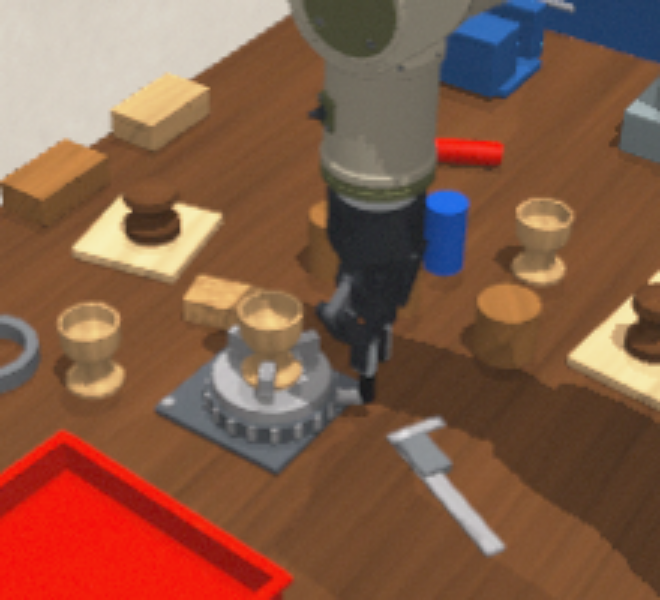

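The side crop shows the fingers closed on the peg at crop pixel (367,385), with cup1 at (270,340) clear of the hand. The pad reads 21.9 N at the 20 N setting, so cups will need closing by position rather than by force. Turning the ring clockwise now.

Emit:
jog_arm([
  [-0.005, -0.01, 0, 0, 0, 0, -1],
  [-0.008, -0.021, 0, 0, 0, 0, -1],
  [-0.009, -0.032, 0, 0, 0, 0, -1],
  [-0.009, -0.043, 0, 0, 0, 0, -1],
  [-0.008, -0.054, 0, 0, 0, 0, -1],
], grip_force=40)

```text
clock: 3.03
position: [0.4634, -0.0305, 0.0813]
ee_rot: [1.0, -0.002, -0.0, 0.002]
ft_force: [-9.7, -8.0, 10.5]
grip_width: 0.15
grasp_force: 41.5
```

Emit:
jog_arm([
  [0.003, -0.011, 0, 0, 0, 0, -1],
  [0.008, -0.021, 0, 0, 0, 0, -1],
  [0.014, -0.03, 0, 0, 0, 0, -1],
  [0.021, -0.039, 0, 0, 0, 0, -1],
  [0.03, -0.047, 0, 0, 0, 0, -1],
])

```text
clock: 3.45
position: [0.4881, 0.0102, 0.0793]
ee_rot: [1.0, -0.003, -0.007, 0.007]
ft_force: [-42.7, -56.7, 29.5]
grip_width: 0.148
grasp_force: 48.5
```

Run:
```python
from workcell import *
from h import *
o=get_obs();print(o["position"],o["ft_force"],o["grasp_force"],o["grip_width"])
c=optics.camera("side");pickle.dump(c,open("s2.pkl","wb"))
cv2.imwrite("pics/s2.png",cv2.resize(c["color"][160:280,200:340][:,:,::-1],(700,600)))
```

```text
[0.48805696 0.01022597 0.07929266] [-42.71222766 -56.65098662  29.45756748] 48.52993190288544 0.14821428804196182
```

View pics/s2.png

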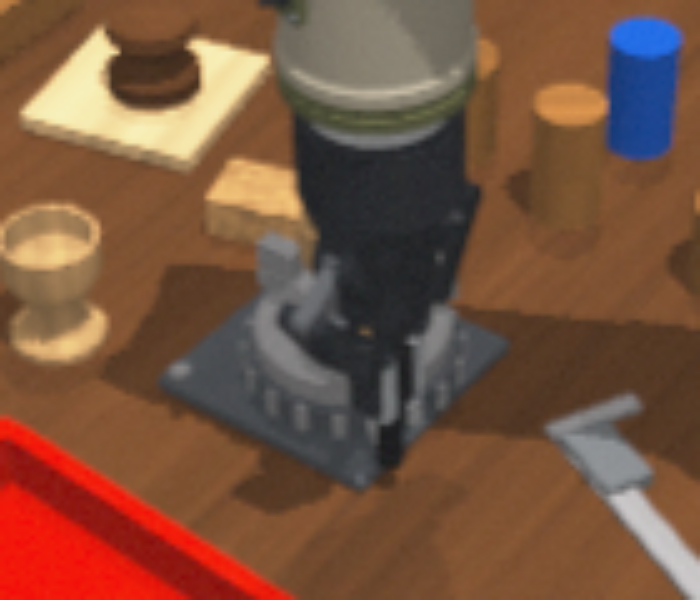

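The side crop shows the hand over the peg end at (385,450) and the jaws moved outward. The wrist reads about 75 N against the motion, so the ring looks to be at its stop. Relaxing, releasing and lifting to look.

Emit:
jog_arm([
  [-0.006, 0.007, 0, 0, 0, 0, -1],
  [-0.012, 0.012, 0, 0, 0, 0, -1],
  [-0.012, 0.012, 0, 0, 0, 0, 0.2],
  [-0.012, 0.012, 0, 0, 0, 0, 0.2],
  [-0.012, 0.012, 0, 0, 0, 0, 0.2],
])

```text
clock: 3.92
position: [0.482, 0.0069, 0.0807]
ee_rot: [1.0, -0.0, 0.0, 0.0]
ft_force: [-0.1, -0.1, -1.1]
grip_width: 0.568
grasp_force: 0.0
```

Emit:
jog_arm([
  [0, 0, -0.03, 0, 0, 0, 0.2],
  [0, 0, -0.07, 0, 0, 0, 0.5],
  [0, 0, -0.11, 0, 0, 0, 1],
  [-0.04, 0, -0.15, 0, 0, 0, 1],
  [-0.08, 0, -0.15, 0, 0, 0, 1],
])

```text
clock: 4.33
position: [0.4143, 0.0082, 0.2329]
ee_rot: [1.0, 0.001, 0.003, -0.001]
ft_force: [-0.2, -0.4, 1.0]
grip_width: 0.998
grasp_force: 0.0
```

```bash
cat > look.py <<'E'
from workcell import *
from h import *
import sys
def find(P,x,y,zlo,zhi,r=.05):
    Q=P.reshape(-1,3);Q=Q[np.isfinite(Q[:,0])]
    q=Q[(np.hypot(Q[:,0]-x,Q[:,1]-y)<r)&(Q[:,2]>zlo)&(Q[:,2]<zhi)]
    return np.round(circ(q),4),len(q)
D={n:optics.camera(n) for n in("top","side")}
PC={n:cloud(c) for n,c in D.items()}
o=get_obs();print(o["clock"],o["position"],o["ee_rot"].round(3))
E
python3 - <<'E'
from look import *
for n in D:
    P=PC[n]
    print(n,"peg",find(P,.485,.01,.08,.092,.04),"cup1",find(P,.5465,-.0427,.1,.11),"cupA",find(P,.6925,.016,.060,.07),"cupB",find(P,.45,-.347,.06,.07))
    Q=P.reshape(-1,3);q=Q[(np.hypot(Q[:,0]-.5465,Q[:,1]+.0427)<.055)&(Q[:,2]>.064)&(Q[:,2]<.071)]
    a=np.degrees(np.arctan2(q[:,1]+.0427,q[:,0]-.5465)); r=np.hypot(q[:,1]+.0427,q[:,0]-.5465)
    s=r>.031
    print(np.histogram(a[s],24,(-180,180))[0])
a=cv2.resize(D["top"]["color"][160:240,220:320][:,:,::-1],(500,400));b=cv2.resize(D["side"]["color"][190:260,220:320][:,:,::-1],(500,350))
cv2.imwrite("pics/s3.png",cv2.resize(np.vstack([a,b]),(400,600)))
E
```

```text
4.4333 [0.4090606  0.00734128 0.23142449] [1.    0.    0.003 0.002]
top peg (array([0., 0., 0.]), 0) cup1 (array([ 0.5456, -0.0437,  0.0523]), 97) cupA (array([0.6927, 0.0166, 0.0528]), 91) cupB (array([ 0.4494, -0.3466,  0.0512]), 93)
[ 0  0  0 25 14  0  0  0  0  0  0 25  9  0  0  0  0  0  0  2  8  0  0  0]
side peg (array([0.4824, 0.0049, 0.0135]), 29) cup1 (array([ 0.5467, -0.0443,  0.0574]), 125) cupA (array([0.6917, 0.0148, 0.0573]), 113) cupB (array([ 0.4499, -0.3474,  0.0583]), 102)
[ 0  0  0 20 15  0  0  0  0  0  0 12 17  0  0  0  0  0  0 22 15  0  0  0]
```

View pics/s3.png

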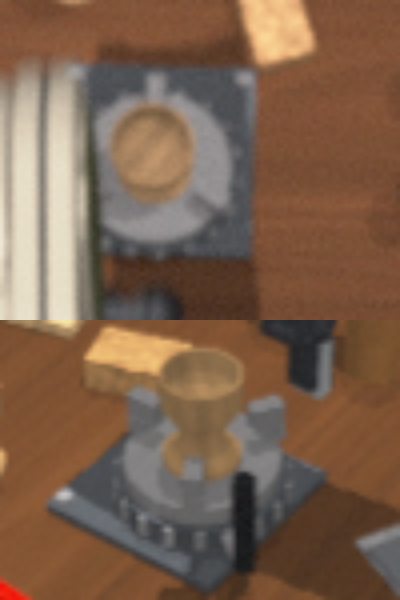

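The two views show all three jaws well outside the cup's foot, near azimuths 0° and ±120°, with the peg at (243,520) in the lower crop. Cup1 still stands at (0.546,-0.044). Moving over it and down.

Emit:
jog_arm([
  [0.04, 0.014, 0, 0, 0, 0, 1],
  [0.075, 0.028, 0, 0, 0, 0, 1],
  [0.11, 0.042, 0, 0, 0, 0, 1],
  [0.137, 0.051, 0.01, 0, 0, 0, 1],
  [0.137, 0.051, 0.04, 0, 0, 0, 1],
], grip_force=20)

```text
clock: 4.85
position: [0.5547, -0.0462, 0.1904]
ee_rot: [1.0, -0.001, 0.004, -0.0]
ft_force: [-0.3, 0.4, -0.8]
grip_width: 1.003
grasp_force: 0.0
```

Emit:
jog_arm([
  [0, 0, 0.03, 0, 0, 0, 1],
  [0, 0, 0.06, 0, 0, 0, 1],
  [0, 0, 0.08, 0, 0, 0, 1],
  [0, 0, 0.089, 0, 0, 0, 1],
  [0, 0, 0.089, 0, 0, 0, 0.5],
])

```text
clock: 5.27
position: [0.5476, -0.0437, 0.0972]
ee_rot: [1.0, 0.0, -0.002, -0.0]
ft_force: [-0.7, 0.4, 0.5]
grip_width: 0.88
grasp_force: 0.0
```

Emit:
jog_arm([
  [0, 0, 0, 0, 0, 0, 0.4],
  [0, 0, 0, 0, 0, 0, 0.34],
  [0, 0, 0, 0, 0, 0, 0.3],
  [0, 0, 0, 0, 0, 0, 0.28],
  [0, 0, 0, 0, 0, 0, 0.28],
])

```text
clock: 5.68
position: [0.5491, -0.0443, 0.1002]
ee_rot: [1.0, -0.0, 0.001, 0.0]
ft_force: [0.1, -0.2, -0.0]
grip_width: 0.637
grasp_force: 0.0
```

Emit:
jog_arm([
  [0, 0, 0, 0, 0, 0, 0.26],
  [0, 0, 0, 0, 0, 0, 0.26],
  [0, 0, 0, 0, 0, 0, 0.25],
  [0, 0, 0, 0, 0, 0, 0.25],
])

```text
clock: 6.02
position: [0.5486, -0.0442, 0.0993]
ee_rot: [1.0, -0.0, 0.0, 0.0]
ft_force: [-0.5, 0.8, 0.1]
grip_width: 0.623
grasp_force: 0.0
```

Emit:
jog_arm([
  [0, 0, 0, 0, 0, 0, 0.24],
  [0, 0, 0, 0, 0, 0, 0.24],
  [0, 0, 0, 0, 0, 0, 0.24],
])

```text
clock: 6.27
position: [0.5486, -0.0441, 0.0992]
ee_rot: [1.0, -0.0, -0.0, 0.0]
ft_force: [0.6, 0.1, 1.0]
grip_width: 0.623
grasp_force: 0.1
```

Emit:
jog_arm([
  [0, 0, 0, 0, 0, 0, 0.23],
  [0, 0, 0, 0, 0, 0, 0.23],
  [0, 0, 0, 0, 0, 0, 0.23],
])

```text
clock: 6.52
position: [0.5486, -0.0441, 0.0993]
ee_rot: [1.0, -0.0, -0.0, 0.0]
ft_force: [-0.8, -0.2, 0.7]
grip_width: 0.615
grasp_force: 0.2
```

Emit:
jog_arm([
  [0, 0, 0, 0, 0, 0, 0.22],
  [0, 0, 0, 0, 0, 0, 0.22],
  [0, 0, 0, 0, 0, 0, 0.22],
])

```text
clock: 6.77
position: [0.5487, -0.0442, 0.0993]
ee_rot: [1.0, -0.0, 0.0, 0.0]
ft_force: [0.8, -0.5, 0.4]
grip_width: 0.609
grasp_force: 0.2
```

Emit:
jog_arm([
  [0, 0, 0, 0, 0, 0, 0.21],
  [0, 0, 0, 0, 0, 0, 0.21],
  [0, 0, 0, 0, 0, 0, 0.21],
])

```text
clock: 7.02
position: [0.5487, -0.0442, 0.0993]
ee_rot: [1.0, -0.0, 0.0, 0.0]
ft_force: [0.5, 1.0, 1.5]
grip_width: 0.604
grasp_force: 6.3
```

The pad force is 6.3 N, which is gentle enough. Lifting.

Emit:
jog_arm([
  [0, 0, -0.01, 0, 0, 0, 0.208],
  [0, 0, -0.03, 0, 0, 0, 0.208],
  [0, 0, -0.06, 0, 0, 0, 0.208],
  [0, 0, -0.085, 0, 0, 0, 0.208],
  [0, 0, -0.1, 0, 0, 0, 0.208],
])

```text
clock: 7.43
position: [0.5495, -0.0441, 0.2029]
ee_rot: [1.0, -0.0, 0.002, 0.0]
ft_force: [1.2, -0.8, -0.1]
grip_width: 0.601
grasp_force: 8.2
```

Run:
```python
from look import *
r=PC["side"].reshape(-1,3); 
c=D["side"]["color"].astype(int).reshape(-1,3); m=(c[:,0]>110)&(c[:,1]<60)&(c[:,2]<60)&(r[:,1]>.05)&(r[:,2]>.031)&(r[:,2]<.06)
print("rim side",cv2.minAreaRect((r[m][:,:2]*1000).astype(np.float32)))
print(np.nanmedian(r[(c[:,0]>110)&(c[:,1]<60)&(c[:,2]<60)&(abs(r[:,1]-.28)<.05)&(abs(r[:,0]-.55)<.05)],0))
cv2.imwrite("pics/s4.png",D["side"]["color"][80:380,80:400][:,:,::-1])
```

```text
7.5333 [ 0.55010299 -0.04420202  0.20284929] [ 1.    -0.     0.003  0.001]
rim side ((540.8123168945312, 280.21954345703125), (334.5200500488281, 246.895751953125), 84.99456024169922)
[0.54848448 0.28209644 0.00441991]
```

View pics/s4.png

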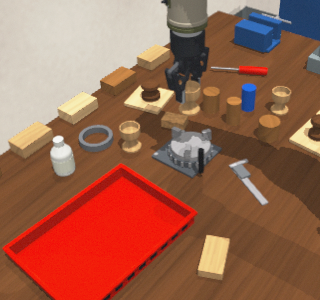

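The picture shows cup1 held upright in the fingers at (190,95) and the chuck empty and open at (188,150). Carrying it to the basket's far end.

Emit:
jog_arm([
  [0, -0.015, 0, 0, 0, 0, 0.208],
  [0, -0.045, 0, 0, 0, 0, 0.208],
  [0, -0.075, 0, 0, 0, 0, 0.208],
  [0, -0.107, 0, 0, 0, 0, 0.208],
  [0, -0.138, 0, 0, 0, 0, 0.208],
])

```text
clock: 7.95
position: [0.548, 0.095, 0.1986]
ee_rot: [1.0, -0.0, -0.001, 0.0]
ft_force: [0.4, 0.7, -0.7]
grip_width: 0.606
grasp_force: 8.2
```

Emit:
jog_arm([
  [0, -0.03, 0, 0, 0, 0, 0.208],
  [0, -0.06, 0, 0, 0, 0, 0.208],
  [0, -0.09, 0, 0, 0, 0, 0.208],
  [0, -0.12, 0, 0, 0, 0, 0.208],
  [0, -0.15, 0, 0, 0, 0, 0.208],
])

```text
clock: 8.37
position: [0.5482, 0.2448, 0.1985]
ee_rot: [1.0, -0.0, -0.001, 0.0]
ft_force: [-0.1, 0.3, -0.3]
grip_width: 0.602
grasp_force: 8.2
```

Emit:
jog_arm([
  [0, -0.03, 0, 0, 0, 0, 0.208],
  [0, -0.06, 0, 0, 0, 0, 0.208],
  [0, -0.09, 0, 0, 0, 0, 0.208],
  [0, -0.11, 0, 0, 0, 0, 0.208],
  [0, -0.126, 0, 0, 0, 0, 0.208],
])

```text
clock: 8.78
position: [0.5475, 0.372, 0.1982]
ee_rot: [1.0, 0.001, -0.001, 0.0]
ft_force: [-0.1, -0.2, -1.3]
grip_width: 0.601
grasp_force: 8.2
```

Emit:
jog_arm([
  [0, 0, 0.015, 0, 0, 0, 0.208],
  [0, 0, 0.045, 0, 0, 0, 0.208],
  [0, 0, 0.075, 0, 0, 0, 0.208],
  [0, 0, 0.1, 0, 0, 0, 0.208],
  [0, 0, 0.12, 0, 0, 0, 0.208],
])

```text
clock: 9.2
position: [0.5476, 0.3687, 0.0759]
ee_rot: [1.0, 0.0, -0.001, 0.001]
ft_force: [-0.2, -0.0, -0.2]
grip_width: 0.605
grasp_force: 8.2
```

Emit:
jog_arm([
  [0, 0, 0.005, 0, 0, 0, 0.208],
  [0, 0, 0.01, 0, 0, 0, 0.208],
  [0, 0, 0.01, 0, 0, 0, 0.208],
  [0, 0, 0.01, 0, 0, 0, 0.208],
])

```text
clock: 9.53
position: [0.5491, 0.3702, 0.0704]
ee_rot: [1.0, -0.0, 0.001, -0.0]
ft_force: [-0.2, -0.3, -0.3]
grip_width: 0.607
grasp_force: 8.2
```

Emit:
jog_arm([
  [0, 0, 0.003, 0, 0, 0, 0.208],
  [0, 0, 0.0065, 0, 0, 0, 0.208],
  [0, 0, 0.0065, 0, 0, 0, 0.208],
  [0, 0, 0.0065, 0, 0, 0, 0.22],
  [0, 0, 0.0065, 0, 0, 0, 0.25],
])

```text
clock: 9.95
position: [0.5487, 0.3698, 0.0629]
ee_rot: [1.0, -0.0, 0.0, 0.0]
ft_force: [0.1, 0.3, -0.6]
grip_width: 0.621
grasp_force: 0.0
```

Emit:
jog_arm([
  [0, 0, 0, 0, 0, 0, 0.35],
  [0, 0, 0, 0, 0, 0, 0.55],
  [0, 0, 0, 0, 0, 0, 0.6],
  [0, 0, -0.02, 0, 0, 0, 0.6],
  [0, 0, -0.05, 0, 0, 0, 0.6],
])

```text
clock: 10.37
position: [0.5473, 0.3684, 0.1102]
ee_rot: [1.0, -0.0, -0.002, 0.002]
ft_force: [0.7, -0.9, -0.1]
grip_width: 0.796
grasp_force: 0.0
```

Emit:
jog_arm([
  [0, 0, -0.04, 0, 0, 0, 1],
  [0, 0, -0.08, 0, 0, 0, 1],
  [0, 0, -0.1, 0, 0, 0, 1],
  [0, 0.03, -0.1, 0, 0, 0, 1],
  [0, 0.07, -0.1, 0, 0, 0, 1],
])

```text
clock: 10.78
position: [0.5475, 0.3033, 0.2146]
ee_rot: [1.0, 0.003, 0.001, -0.002]
ft_force: [0.7, -0.5, -0.3]
grip_width: 1.0
grasp_force: 0.0
```

Emit:
jog_arm([
  [-0.01, 0.04, 0, 0, 0, 0, 1],
  [-0.02, 0.08, 0, 0, 0, 0, 1],
  [-0.03, 0.12, 0, 0, 0, 0, 1],
  [-0.04, 0.16, 0, 0, 0, 0, 1],
  [-0.05, 0.2, 0, 0, 0, 0, 1],
])

```text
clock: 11.2
position: [0.4978, 0.098, 0.2128]
ee_rot: [1.0, -0.0, 0.0, 0.0]
ft_force: [0.5, -0.7, 1.1]
grip_width: 1.0
grasp_force: 0.0
```

Emit:
jog_arm([
  [-0.01, 0.04, 0, 0, 0, 0, 1],
  [-0.02, 0.08, 0, 0, 0, 0, 1],
  [-0.03, 0.12, 0, 0, 0, 0, 1],
  [-0.04, 0.16, 0, 0, 0, 0, 1],
  [-0.05, 0.2, 0, 0, 0, 0, 1],
])

```text
clock: 11.62
position: [0.4477, -0.102, 0.2132]
ee_rot: [1.0, -0.0, 0.0, 0.0]
ft_force: [1.0, -0.3, 0.2]
grip_width: 1.004
grasp_force: 0.0
```

Run:
```python
from look import *
for n in D:
    P=PC[n]
    print(n,"cup1",find(P,.548,.37,.062,.072),"cupA",find(P,.6925,.016,.060,.07),"cupB",find(P,.45,-.347,.06,.07),"bl3",find(P,.4205,-.225,.045,.06),"peg",find(P,.482,.005,.082,.092))
```

```text
11.7167 [ 0.44665439 -0.1068214   0.21275003] [ 1.    -0.005 -0.     0.001]
top cup1 (array([0.5462, 0.3704, 0.0539]), 123) cupA (array([0.6932, 0.0155, 0.053 ]), 93) cupB (array([ 0.4494, -0.3464,  0.0517]), 87) bl3 (array([ 0.42  , -0.2258,  0.0556]), 248) peg (array([0.4809, 0.0035, 0.0137]), 24)
side cup1 (array([0.5467, 0.3695, 0.0549]), 208) cupA (array([0.6924, 0.0148, 0.0575]), 114) cupB (array([ 0.4515, -0.3462,  0.0577]), 105) bl3 (array([ 0.4226, -0.2255,  0.0597]), 255) peg (array([0.4808, 0.0059, 0.0161]), 28)
```

Emit:
jog_arm([
  [-0.01, 0.04, 0, 0, 0, 0, 1],
  [-0.018, 0.08, 0, 0, 0, 0, 1],
  [-0.026, 0.11, 0, 0, 0, 0, 1],
  [-0.026, 0.123, 0.02, 0, 0, 0, 1],
  [-0.026, 0.123, 0.05, 0, 0, 0, 1],
])

```text
clock: 12.13
position: [0.4233, -0.2274, 0.1646]
ee_rot: [1.0, -0.003, 0.002, 0.002]
ft_force: [1.1, -0.6, -0.2]
grip_width: 0.998
grasp_force: 0.0
```

Emit:
jog_arm([
  [0, 0, 0.03, 0, 0, 0, 1],
  [0, 0, 0.06, 0, 0, 0, 1],
  [0, 0, 0.09, 0, 0, 0, 1],
  [0, 0, 0.105, 0, 0, 0, 1],
  [0, 0, 0.105, 0, 0, 0, 1],
])

```text
clock: 12.55
position: [0.4207, -0.2217, 0.0546]
ee_rot: [1.0, 0.0, -0.002, -0.002]
ft_force: [-0.2, 1.4, -0.7]
grip_width: 0.998
grasp_force: 0.0
```

Emit:
jog_arm([
  [0, 0, 0, 0, 0, 0, 0.8],
  [0, 0, 0, 0, 0, 0, 0.8],
])

```text
clock: 12.72
position: [0.4235, -0.2233, 0.0591]
ee_rot: [1.0, 0.0, 0.001, 0.0]
ft_force: [-0.0, 0.9, 0.7]
grip_width: 0.904
grasp_force: 0.0
```

Emit:
jog_arm([
  [-0.002, 0.002, 0.004, 0, 0, 0, 0.6],
  [-0.002, 0.002, 0.004, 0, 0, 0, 0.4],
  [-0.002, 0.002, 0.004, 0, 0, 0, 0.1],
  [-0.002, 0.002, 0.004, 0, 0, 0, 0.1],
  [-0.002, 0.002, 0.004, 0, 0, 0, 0.1],
], grip_force=30)

```text
clock: 13.13
position: [0.4207, -0.2257, 0.0546]
ee_rot: [1.0, -0.0, 0.0, 0.0]
ft_force: [-2.1, 0.2, 6.3]
grip_width: 0.634
grasp_force: 31.2
```

Emit:
jog_arm([
  [0, 0, 0, 0, 0, 0, 0.1],
  [0, 0, 0, 0, 0, 0, 0.1],
])

```text
clock: 13.3
position: [0.4208, -0.2257, 0.0546]
ee_rot: [1.0, -0.0, 0.0, 0.001]
ft_force: [-2.8, -0.4, 6.3]
grip_width: 0.637
grasp_force: 31.2
```

Emit:
jog_arm([
  [0, 0, -0.015, 0, 0, 0, 0.1],
  [0, 0, -0.045, 0, 0, 0, 0.1],
  [0, 0, -0.08, 0, 0, 0, 0.1],
  [0, 0, -0.11, 0, 0, 0, 0.1],
  [0, 0, -0.12, 0, 0, 0, 0.1],
])

```text
clock: 13.72
position: [0.4223, -0.2258, 0.1785]
ee_rot: [1.0, -0.0, 0.003, 0.002]
ft_force: [0.3, -0.2, -0.0]
grip_width: 0.636
grasp_force: 32.3
```

Emit:
jog_arm([
  [0.014, -0.02, 0, 0, 0, 0, 0.1],
  [0.032, -0.046, 0, 0, 0, 0, 0.1],
  [0.05, -0.072, 0, 0, 0, 0, 0.1],
  [0.068, -0.1, 0, 0, 0, 0, 0.1],
  [0.086, -0.126, 0, 0, 0, 0, 0.1],
])

```text
clock: 14.13
position: [0.5071, -0.0977, 0.1736]
ee_rot: [1.0, -0.0, 0.0, 0.0]
ft_force: [0.7, -0.4, -1.1]
grip_width: 0.629
grasp_force: 32.3
```

Emit:
jog_arm([
  [0.018, -0.026, 0, 0, 0, 0, 0.1],
  [0.032, -0.046, 0, 0, 0, 0, 0.1],
  [0.039, -0.056, 0, 0, 0, 0, 0.1],
  [0.039, -0.056, 0, 0, 0, 0, 0.1],
  [0.039, -0.056, 0, 0, 0, 0, 0.1],
])

```text
clock: 14.55
position: [0.5453, -0.0434, 0.1733]
ee_rot: [1.0, 0.0, -0.0, 0.0]
ft_force: [-0.5, -1.0, -0.7]
grip_width: 0.634
grasp_force: 32.3
```

Run:
```python
from look import *
o=get_obs();print(o["grasp_force"],o["ft_force"])
for n in D:
    P=PC[n]; z=P.reshape(-1,3)
    print(n,"blankbottom/visible",find(P,.546,-.044,.125,.150,.034))
    q=z[(np.hypot(z[:,0]-.546,z[:,1]+.044)<.053)&(z[:,2]>.035)&(z[:,2]<.0435)]
    if len(q)>10: print("face",np.round(circ(q),4),len(q))
    for a in (-120,0,120):
        d=np.array([np.cos(np.radians(a)),np.sin(np.radians(a))]); e=z[:,:2]-[.546,-.044]; r=e@d; t=abs(e@[-d[1],d[0]])
        s=(t<.006)&(r>.02)&(r<.055)&(z[:,2]>.055)&(z[:,2]<.071)
        print(a,s.sum(),np.percentile(r[s],[3,97]).round(4) if s.sum() else"")
cv2.imwrite("pics/s5.png",cv2.resize(D["side"]["color"][150:270,210:350][:,:,::-1],(700,600)))
```

```text
14.65 [ 0.54497386 -0.04483349  0.17347472] [ 1.    -0.001 -0.     0.   ]
32.347447872161865 [ 0.38463077 -0.067205   -0.47795678]
top blankbottom/visible (array([0., 0., 0.]), 0)
-120 0 
0 0 
120 0 
side blankbottom/visible (array([ 0.5446, -0.0398,  0.0556]), 186)
face [ 0.5459 -0.0428  0.1035] 685
-120 48 [0.031  0.0518]
0 46 [0.0337 0.0535]
120 44 [0.0311 0.0548]
```

View pics/s5.png

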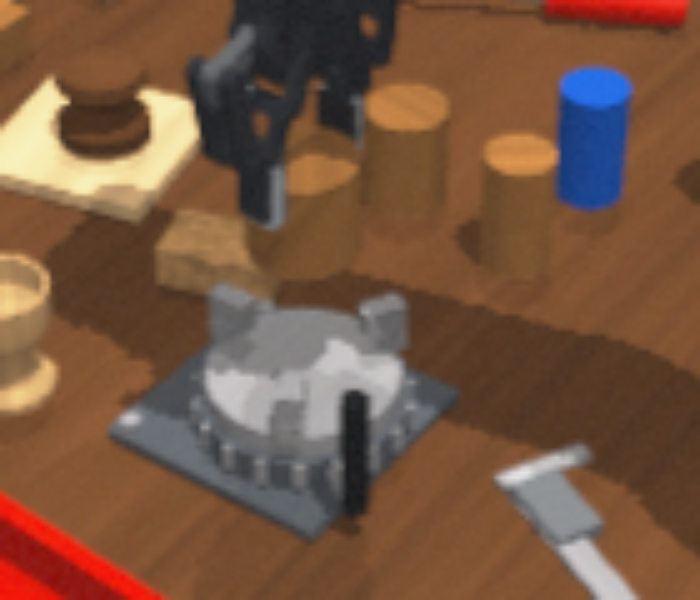

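The side crop shows the blank held upright at (305,215), above the three open jaws at (237,310), (385,320) and (288,425). Lowering it between them.

Emit:
jog_arm([
  [0.001, 0, 0.015, 0, 0, 0, 0.1],
  [0.002, -0.001, 0.035, 0, 0, 0, 0.1],
  [0.002, -0.001, 0.045, 0, 0, 0, 0.1],
  [0.002, -0.001, 0.045, 0, 0, 0, 0.1],
  [0.002, -0.001, 0.045, 0, 0, 0, 0.1],
])

```text
clock: 15.07
position: [0.5472, -0.043, 0.1287]
ee_rot: [1.0, -0.001, -0.0, 0.0]
ft_force: [0.7, -0.2, -0.8]
grip_width: 0.631
grasp_force: 32.3
```

Emit:
jog_arm([
  [0, 0, 0.008, 0, 0, 0, 0.1],
  [0, 0, 0.016, 0, 0, 0, 0.1],
  [0, 0, 0.022, 0, 0, 0, 0.1],
  [0, 0, 0.022, 0, 0, 0, 0.1],
  [0, 0, 0.022, 0, 0, 0, 0.1],
])

```text
clock: 15.48
position: [0.5474, -0.0421, 0.1064]
ee_rot: [1.0, -0.0, -0.0, -0.0]
ft_force: [-0.4, 0.0, -1.2]
grip_width: 0.628
grasp_force: 32.3
```

Emit:
jog_arm([
  [0, 0, 0.003, 0, 0, 0, 0.1],
  [0, 0, 0.006, 0, 0, 0, 0.1],
  [0, 0, 0.01, 0, 0, 0, 0.1],
  [0, 0, 0.01, 0, 0, 0, 0.1],
  [0, 0, 0.01, 0, 0, 0, 0.1],
])

```text
clock: 15.9
position: [0.5475, -0.0422, 0.0965]
ee_rot: [1.0, -0.0, -0.0, -0.0]
ft_force: [-0.5, -0.5, -0.8]
grip_width: 0.63
grasp_force: 32.3
```

Emit:
jog_arm([
  [0, 0.001, 0.0015, 0, 0, 0, 0.1],
  [0, 0.001, 0.0015, 0, 0, 0, 0.1],
  [0, 0.001, 0.0015, 0, 0, 0, 0.35],
  [0, 0.001, 0.0015, 0, 0, 0, 0.6],
  [0, 0.001, 0.0015, 0, 0, 0, 0.6],
])

```text
clock: 16.32
position: [0.5478, -0.0432, 0.0955]
ee_rot: [1.0, -0.0, 0.0, 0.0]
ft_force: [-0.2, 0.7, -0.9]
grip_width: 0.797
grasp_force: 0.0
```

Emit:
jog_arm([
  [0, 0, -0.02, 0, 0, 0, 0.6],
  [0, 0, -0.05, 0, 0, 0, 0.6],
  [0, 0, -0.09, 0, 0, 0, 0.6],
  [-0.035, 0, -0.11, 0, 0, 0, 1],
  [-0.075, 0, -0.12, 0, 0, 0, 1],
])

```text
clock: 16.73
position: [0.4744, -0.0425, 0.2184]
ee_rot: [1.0, 0.0, 0.003, -0.0]
ft_force: [-0.5, -0.6, 1.0]
grip_width: 1.002
grasp_force: 0.0
```

Emit:
jog_arm([
  [-0.03, 0, 0, 0, 0, 0, 1],
  [-0.04, -0.02, 0, 0, 0, 0, 1],
  [-0.04, -0.04, 0, 0, 0, 0, 1],
])

```text
clock: 16.98
position: [0.4307, -0.004, 0.2158]
ee_rot: [1.0, -0.002, 0.0, 0.001]
ft_force: [0.6, -0.1, 0.1]
grip_width: 0.999
grasp_force: 0.0
```

Run:
```python
from look import *
for n in D:
    print(n,"blank",find(PC[n],.5465,-.044,.085,.1),"peg",find(PC[n],.481,.005,.082,.092,.03))
cv2.imwrite("pics/s6.png",cv2.resize(D["side"]["color"][150:270,210:350][:,:,::-1],(700,600)))
```

```text
17.0833 [ 0.43241676 -0.00059208  0.21601806] [1.    0.002 0.001 0.   ]
top blank (array([ 0.5468, -0.0443,  0.0559]), 293) peg (array([0., 0., 0.]), 0)
side blank (array([ 0.5495, -0.0411,  0.0626]), 306) peg (array([0.4827, 0.0057, 0.015 ]), 26)
```

View pics/s6.png

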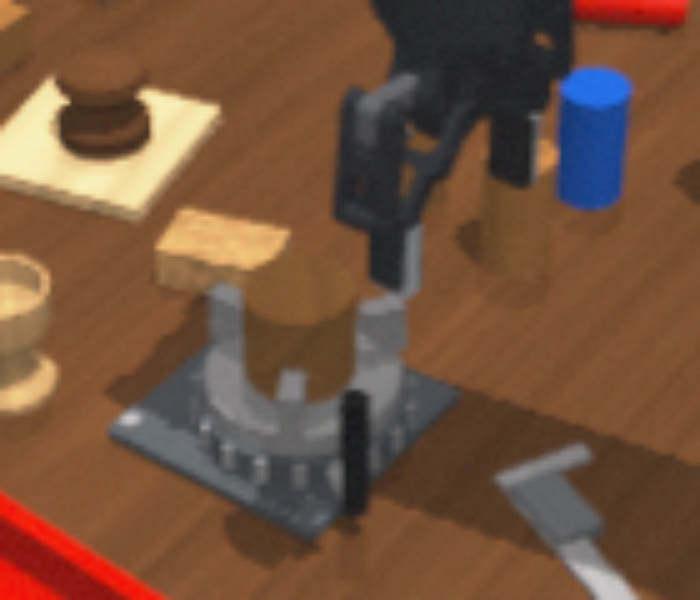

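The blank stands upright at (300,330) in the crop, between the jaws. Its centre is at (0.547,-0.044). Back to the peg to clamp it.

Emit:
jog_arm([
  [0.03, -0.003, 0, 0, 0, 0, 1],
  [0.049, -0.005, 0.02, 0, 0, 0, 1],
  [0.049, -0.005, 0.06, 0, 0, 0, 1],
  [0.049, -0.005, 0.1, 0, 0, 0, 1],
  [0.049, -0.005, 0.135, 0, 0, 0, 1],
], grip_force=40)

```text
clock: 17.5
position: [0.4816, 0.0016, 0.0782]
ee_rot: [1.0, -0.0, -0.0, -0.0]
ft_force: [0.7, 0.2, -0.8]
grip_width: 0.998
grasp_force: 0.0
```

Emit:
jog_arm([
  [0, 0, 0, 0, 0, 0, -1],
  [0, 0, 0, 0, 0, 0, -1],
  [0, 0, 0, 0, 0, 0, -1],
  [0, 0, 0, 0, 0, 0, -1],
  [0, 0, 0, 0, 0, 0, -1],
])

```text
clock: 17.92
position: [0.4831, 0.0016, 0.0825]
ee_rot: [1.0, -0.0, 0.002, 0.0]
ft_force: [-0.4, 0.7, -0.2]
grip_width: 0.3
grasp_force: 0.0
```

Emit:
jog_arm([
  [0, 0, 0, 0, 0, 0, -1],
  [0, 0, 0, 0, 0, 0, -1],
  [0, 0, 0, 0, 0, 0, -1],
  [0, 0, 0, 0, 0, 0, -1],
])

```text
clock: 18.25
position: [0.4824, 0.0022, 0.0819]
ee_rot: [1.0, 0.0, 0.001, 0.0]
ft_force: [-3.2, 1.4, 8.4]
grip_width: 0.151
grasp_force: 38.9
```

Emit:
jog_arm([
  [-0.004, 0.007, 0, 0, 0, 0, -1],
  [-0.008, 0.014, 0, 0, 0, 0, -1],
  [-0.011, 0.022, 0, 0, 0, 0, -1],
  [-0.011, 0.022, 0, 0, 0, 0, -1],
])

```text
clock: 18.58
position: [0.47, -0.0191, 0.0818]
ee_rot: [1.0, 0.0, -0.0, -0.0]
ft_force: [-11.0, 4.7, 15.7]
grip_width: 0.151
grasp_force: 41.0
```

Emit:
jog_arm([
  [-0.001, 0.004, 0, 0, 0, 0, -1],
  [-0.001, 0.004, 0, 0, 0, 0, -1],
])

```text
clock: 18.75
position: [0.4694, -0.0227, 0.0817]
ee_rot: [1.0, 0.001, -0.0, -0.0]
ft_force: [-8.6, 6.9, 12.9]
grip_width: 0.147
grasp_force: 41.0
```

Emit:
jog_arm([
  [-0.001, 0.004, 0, 0, 0, 0, -1],
  [-0.001, 0.004, 0, 0, 0, 0, -1],
])

```text
clock: 18.92
position: [0.4689, -0.0264, 0.0818]
ee_rot: [1.0, 0.001, 0.0, -0.001]
ft_force: [-1.9, 4.6, 3.6]
grip_width: 0.148
grasp_force: 39.9
```

Emit:
jog_arm([
  [-0.001, 0.003, 0, 0, 0, 0, -1],
  [-0.001, 0.003, 0, 0, 0, 0, -1],
])

```text
clock: 19.08
position: [0.4682, -0.0294, 0.0817]
ee_rot: [1.0, 0.001, 0.001, -0.001]
ft_force: [-3.4, 7.3, 7.9]
grip_width: 0.15
grasp_force: 40.4
```

Emit:
jog_arm([
  [0, 0.003, 0, 0, 0, 0, -1],
  [0, 0.003, 0, 0, 0, 0, -1],
])

```text
clock: 19.25
position: [0.4678, -0.0309, 0.0817]
ee_rot: [1.0, 0.001, 0.0, -0.001]
ft_force: [-6.8, 13.7, 10.7]
grip_width: 0.149
grasp_force: 40.9
```

Emit:
jog_arm([
  [0, 0.003, 0, 0, 0, 0, -1],
  [0, 0.003, 0, 0, 0, 0, -1],
])

```text
clock: 19.42
position: [0.4676, -0.0323, 0.0817]
ee_rot: [1.0, 0.002, 0.0, -0.002]
ft_force: [-9.0, 19.4, 12.7]
grip_width: 0.15
grasp_force: 41.2
```

Emit:
jog_arm([
  [0, 0.004, 0, 0, 0, 0, -1],
  [0, 0.004, 0, 0, 0, 0, -1],
  [0, 0.004, 0, 0, 0, 0, -1],
])

```text
clock: 19.67
position: [0.4672, -0.0342, 0.0816]
ee_rot: [1.0, 0.003, -0.0, -0.003]
ft_force: [-10.6, 28.1, 14.7]
grip_width: 0.148
grasp_force: 41.9
```

Emit:
jog_arm([
  [0, 0.003, 0, 0, 0, 0, -1],
  [0, 0.003, 0, 0, 0, 0, -1],
  [0, 0.003, 0, 0, 0, 0, -1],
])

```text
clock: 19.92
position: [0.4671, -0.0353, 0.0816]
ee_rot: [1.0, 0.004, -0.001, -0.004]
ft_force: [-13.0, 35.0, 16.5]
grip_width: 0.15
grasp_force: 42.5
```

The jaws now resist at 35 N, so they are tight. Releasing without pulling the peg back, then looking.

Emit:
jog_arm([
  [0, 0, 0, 0, 0, 0, 0.5],
  [0, 0, 0, 0, 0, 0, 0.5],
  [0, 0, 0, 0, 0, 0, 0.5],
  [0, 0, 0, 0, 0, 0, 0.5],
  [0, 0, 0, 0, 0, 0, 0.5],
])

```text
clock: 20.33
position: [0.468, -0.0448, 0.0808]
ee_rot: [1.0, -0.0, 0.0, 0.0]
ft_force: [0.2, -0.4, -0.2]
grip_width: 0.749
grasp_force: 0.0
```

Emit:
jog_arm([
  [0, -0.008, -0.005, 0, 0, 0, 0.5],
  [0, -0.008, -0.04, 0, 0, 0, 0.5],
  [0, -0.008, -0.08, 0, 0, 0, 1],
  [-0.02, -0.008, -0.12, 0, 0, 0, 1],
  [-0.05, -0.008, -0.13, 0, 0, 0, 1],
])

```text
clock: 20.75
position: [0.4206, -0.035, 0.2156]
ee_rot: [1.0, 0.001, 0.004, -0.0]
ft_force: [0.5, -0.1, 0.7]
grip_width: 1.002
grasp_force: 0.0
```

Run:
```python
from look import *
for n in D:
    P=PC[n];z=P.reshape(-1,3)
    b=find(P,.5465,-.044,.085,.1);print(n,"blank",b,"peg",find(P,.468,-.03,.082,.092,.03),"cupA",find(P,.6925,.016,.060,.07),"cupB",find(P,.45,-.347,.06,.07),"cup1",find(P,.547,.37,.062,.072))
    q=z[(np.hypot(z[:,0]-.547,z[:,1]+.044)<.02)&(z[:,2]>.08)]; print("top z",np.median(q[:,2]),"plane slope",np.linalg.lstsq(np.c_[q[:,:2],np.ones(len(q))],q[:,2],rcond=None)[0][:2].round(3))
    for a in (-120,0,120):
        d=np.array([np.cos(np.radians(a)),np.sin(np.radians(a))]); e=z[:,:2]-[.5468,-.044]; r=e@d; t=abs(e@[-d[1],d[0]])
        s=(t<.004)&(r>.02)&(r<.055)&(z[:,2]>.062)&(z[:,2]<.071)
        print(a,s.sum(),np.percentile(r[s],[3,97]).round(4) if s.sum() else"")
a=cv2.resize(D["top"]["color"][160:250,220:320][:,:,::-1],(500,450));b=cv2.resize(D["side"]["color"][180:270,220:320][:,:,::-1],(500,450))
cv2.imwrite("pics/s7.png",cv2.resize(np.hstack([a,b]),(800,360)))
```

```text
20.85 [ 0.41660184 -0.03597463  0.21388279] [ 1.    -0.     0.003  0.002]
top blank (array([0., 0., 0.]), 0) peg (array([0., 0., 0.]), 0) cupA (array([0.6933, 0.0164, 0.0533]), 89) cupB (array([ 0.4495, -0.3468,  0.0513]), 92) cup1 (array([0.5459, 0.37  , 0.0531]), 123)
top z nan plane slope [0. 0.]
-120 0 
0 16 [0.0377 0.0474]
120 0 
side blank (array([ 0.5456, -0.0433,  0.0612]), 303) peg (array([ 0.4679, -0.0279,  0.018 ]), 22) cupA (array([0.6933, 0.015 , 0.0575]), 115) cupB (array([ 0.451 , -0.3483,  0.059 ]), 103) cup1 (array([0.547 , 0.3704, 0.0558]), 214)
top z 0.09232724183225897 plane slope [0.011 0.001]
-120 14 [0.0312 0.0461]
0 6 [0.0382 0.0492]
120 29 [0.0259 0.0498]
  return _methods._mean(a, axis=axis, dtype=dtype,
  ret = ret.dtype.type(ret / rcount)
```

View pics/s7.png

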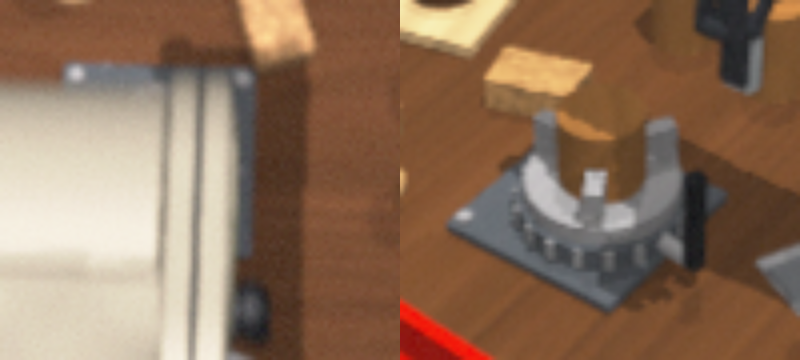

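The right half of the picture shows the blank upright between the jaws, at (600,150), with the peg at (693,220). The arm hides the top view. I'll move on towards the cup at (0.450,-0.347) and check the clamp from there.

Emit:
jog_arm([
  [0.003, 0.035, 0, 0, 0, 0, 1],
  [0.007, 0.075, 0, 0, 0, 0, 1],
  [0.011, 0.115, 0, 0, 0, 0, 1],
  [0.015, 0.155, 0, 0, 0, 0, 1],
  [0.018, 0.19, 0, 0, 0, 0, 1],
], grip_force=20)

```text
clock: 21.27
position: [0.4355, -0.2286, 0.2102]
ee_rot: [1.0, -0.001, -0.0, 0.0]
ft_force: [0.3, 0.4, 0.0]
grip_width: 1.002
grasp_force: 0.0
```

Emit:
jog_arm([
  [0.006, 0.035, 0, 0, 0, 0, 1],
  [0.012, 0.075, 0, 0, 0, 0, 1],
  [0.015, 0.105, 0, 0, 0, 0, 1],
  [0.015, 0.121, 0, 0, 0, 0, 1],
  [0.015, 0.121, 0, 0, 0, 0, 1],
])

```text
clock: 21.68
position: [0.4496, -0.3507, 0.2094]
ee_rot: [1.0, -0.003, -0.001, 0.0]
ft_force: [-0.2, 0.3, -0.2]
grip_width: 1.002
grasp_force: 0.0
```

Run:
```python
from look import *
for n in D:
    P=PC[n]; z=P.reshape(-1,3)
    print(n,"blank",find(P,.5465,-.044,.088,.1),"peg",find(P,.468,-.03,.082,.092,.03),"cupA",find(P,.6925,.016,.060,.07),"cupB",find(P,.45,-.347,.06,.07))
    for a in (-120,0,120):
        d=np.array([np.cos(np.radians(a)),np.sin(np.radians(a))]); e=z[:,:2]-[.546,-.044]; r=e@d; t=abs(e@[-d[1],d[0]])
        s=(t<.006)&(r>.02)&(r<.06)&(z[:,2]>.064)&(z[:,2]<.071)
        print(a,s.sum(),np.percentile(r[s],[3,97]).round(4) if s.sum() else"")
a=cv2.resize(D["top"]["color"][165:235,225:295][:,:,::-1],(400,400),interpolation=2);b=cv2.resize(D["side"]["color"][185:255,230:300][:,:,::-1],(400,400),interpolation=2)
cv2.imwrite("pics/s8.png",np.hstack([a,b]))
```

```text
21.7833 [ 0.45076437 -0.34640798  0.20979916] [ 1.    -0.    -0.    -0.001]
top blank (array([ 0.5452, -0.0437,  0.0555]), 392) peg (array([ 0.4667, -0.0295,  0.0131]), 26) cupA (array([0.6926, 0.0163, 0.0525]), 89) cupB (array([ 0.4469, -0.3465,  0.0503]), 54)
-120 34 [0.0281 0.0484]
0 22 [0.0328 0.0476]
120 39 [0.0288 0.0492]
side blank (array([ 0.5474, -0.0424,  0.0594]), 282) peg (array([ 0.4679, -0.0279,  0.0135]), 26) cupA (array([0.6927, 0.0151, 0.0565]), 119) cupB (array([ 0.4518, -0.3466,  0.0582]), 106)
-120 26 [0.0266 0.0471]
0 13 [0.0387 0.0501]
120 34 [0.0247 0.05  ]
```

View pics/s8.png

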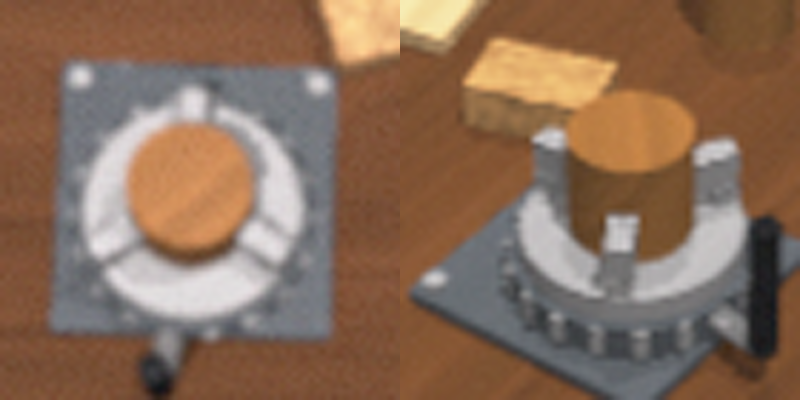

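Left (top view): the blank is centred in the chuck at (190,187), with all three jaw tips against it. The jaw tips measure about 28 mm out on two sides and the jaw backs are equal at about 48 mm, which fits a 56 mm blank. Right (side view): the blank is upright. The clamp is good, so I'll pick up the right-hand cup.

Emit:
jog_arm([
  [0, 0, 0.035, 0, 0, 0, 1],
  [0, 0, 0.07, 0, 0, 0, 1],
  [0, 0, 0.105, 0, 0, 0, 1],
  [0, 0, 0.135, 0, 0, 0, 1],
  [0, 0, 0.15, 0, 0, 0, 1],
])

```text
clock: 22.2
position: [0.4495, -0.3438, 0.0568]
ee_rot: [1.0, 0.001, -0.002, -0.002]
ft_force: [-0.7, -0.5, -0.1]
grip_width: 0.996
grasp_force: 0.0
```

Emit:
jog_arm([
  [0, 0, 0, 0, 0, 0, 0.7],
  [0, 0, 0, 0, 0, 0, 0.5],
  [0, 0, 0, 0, 0, 0, 0.36],
  [0, 0, 0, 0, 0, 0, 0.28],
  [0, 0, 0, 0, 0, 0, 0.27],
])

```text
clock: 22.62
position: [0.4514, -0.3475, 0.0619]
ee_rot: [1.0, 0.0, 0.001, 0.001]
ft_force: [-1.0, -0.1, -0.5]
grip_width: 0.636
grasp_force: 0.0
```

Emit:
jog_arm([
  [0, 0, 0, 0, 0, 0, 0.25],
  [0, 0, 0, 0, 0, 0, 0.24],
  [0, 0, 0, 0, 0, 0, 0.23],
  [0, 0, 0, 0, 0, 0, 0.22],
  [0, 0, 0, 0, 0, 0, 0.22],
])

```text
clock: 23.03
position: [0.4506, -0.3473, 0.0604]
ee_rot: [1.0, -0.0, 0.0, 0.0]
ft_force: [0.5, -1.0, 0.3]
grip_width: 0.608
grasp_force: 0.2
```

Emit:
jog_arm([
  [0, 0, 0, 0, 0, 0, 0.215],
  [0, 0, 0, 0, 0, 0, 0.21],
  [0, 0, 0, 0, 0, 0, 0.208],
  [0, 0, 0, 0, 0, 0, 0.208],
])

```text
clock: 23.37
position: [0.4506, -0.3473, 0.0604]
ee_rot: [1.0, -0.0, 0.0, 0.0]
ft_force: [0.1, -0.8, 2.3]
grip_width: 0.603
grasp_force: 7.9
```

Emit:
jog_arm([
  [0, 0, -0.012, 0, 0, 0, 0.208],
  [0, 0, -0.04, 0, 0, 0, 0.208],
  [0, 0, -0.075, 0, 0, 0, 0.208],
  [0, 0, -0.11, 0, 0, 0, 0.208],
  [0, 0, -0.14, 0, 0, 0, 0.208],
])

```text
clock: 23.78
position: [0.4507, -0.3468, 0.2033]
ee_rot: [1.0, 0.0, 0.001, 0.0]
ft_force: [1.6, -0.3, -0.0]
grip_width: 0.607
grasp_force: 8.0
```

Emit:
jog_arm([
  [0.002, -0.015, 0, 0, 0, 0, 0.208],
  [0.007, -0.045, 0, 0, 0, 0, 0.208],
  [0.012, -0.075, 0, 0, 0, 0, 0.208],
  [0.016, -0.105, 0, 0, 0, 0, 0.208],
  [0.02, -0.135, 0, 0, 0, 0, 0.208],
])

```text
clock: 24.2
position: [0.4705, -0.2104, 0.2007]
ee_rot: [1.0, -0.0, 0.0, 0.0]
ft_force: [1.0, -0.3, -1.2]
grip_width: 0.605
grasp_force: 8.1
```

Emit:
jog_arm([
  [0.005, -0.03, 0, 0, 0, 0, 0.208],
  [0.01, -0.06, 0, 0, 0, 0, 0.208],
  [0.015, -0.09, 0, 0, 0, 0, 0.208],
  [0.02, -0.12, 0, 0, 0, 0, 0.208],
  [0.025, -0.15, 0, 0, 0, 0, 0.208],
])

```text
clock: 24.62
position: [0.4954, -0.0604, 0.2008]
ee_rot: [1.0, 0.0, 0.0, 0.0]
ft_force: [0.6, -0.8, 0.7]
grip_width: 0.608
grasp_force: 8.1
```

Emit:
jog_arm([
  [0.005, -0.03, 0, 0, 0, 0, 0.208],
  [0.01, -0.06, 0, 0, 0, 0, 0.208],
  [0.015, -0.09, 0, 0, 0, 0, 0.208],
  [0.02, -0.12, 0, 0, 0, 0, 0.208],
  [0.025, -0.15, 0, 0, 0, 0, 0.208],
])

```text
clock: 25.03
position: [0.5204, 0.0895, 0.2008]
ee_rot: [1.0, -0.0, 0.0, 0.0]
ft_force: [0.5, -1.0, 0.0]
grip_width: 0.607
grasp_force: 8.1
```

Emit:
jog_arm([
  [0.005, -0.03, 0, 0, 0, 0, 0.208],
  [0.01, -0.06, 0, 0, 0, 0, 0.208],
  [0.015, -0.09, 0, 0, 0, 0, 0.208],
  [0.02, -0.12, 0, 0, 0, 0, 0.208],
  [0.025, -0.145, 0, 0, 0, 0, 0.208],
])

```text
clock: 25.45
position: [0.5451, 0.2353, 0.2007]
ee_rot: [1.0, 0.0, -0.0, -0.0]
ft_force: [1.1, 0.4, -0.9]
grip_width: 0.61
grasp_force: 8.1
```

Emit:
jog_arm([
  [0.002, -0.025, 0, 0, 0, 0, 0.208],
  [0.002, -0.042, 0, 0, 0, 0, 0.208],
  [0.002, -0.042, 0, 0, 0, 0, 0.208],
  [0.002, -0.042, 0, 0, 0, 0, 0.208],
])

```text
clock: 25.78
position: [0.5469, 0.2759, 0.2004]
ee_rot: [1.0, 0.001, -0.0, -0.0]
ft_force: [0.1, 0.3, -0.1]
grip_width: 0.608
grasp_force: 8.1
```

Run:
```python
from look import *
o=get_obs();print(o["grasp_force"])
for n in D: print(n,"cupA",find(PC[n],.6925,.016,.060,.07),"cup1",find(PC[n],.547,.37,.062,.072))
```

```text
25.8833 [0.54780288 0.27381032 0.20033008] [ 1.    -0.001  0.     0.   ]
8.070210367441177
top cupA (array([0.6925, 0.0164, 0.0526]), 94) cup1 (array([0., 0., 0.]), 0)
side cupA (array([0.6922, 0.0139, 0.0576]), 115) cup1 (array([0.5472, 0.3692, 0.0546]), 222)
```

Emit:
jog_arm([
  [0, 0, 0.015, 0, 0, 0, 0.208],
  [0, 0, 0.05, 0, 0, 0, 0.208],
  [0, 0, 0.085, 0, 0, 0, 0.208],
  [0, 0, 0.11, 0, 0, 0, 0.208],
  [0, 0, 0.12, 0, 0, 0, 0.208],
])

```text
clock: 26.3
position: [0.5464, 0.272, 0.0765]
ee_rot: [1.0, -0.001, -0.002, 0.002]
ft_force: [-0.9, 0.3, -0.5]
grip_width: 0.605
grasp_force: 8.1
```

Emit:
jog_arm([
  [0, 0, 0.003, 0, 0, 0, 0.208],
  [0, 0, 0.008, 0, 0, 0, 0.208],
  [0, 0, 0.01, 0, 0, 0, 0.208],
  [0, 0, 0.01, 0, 0, 0, 0.208],
])

```text
clock: 26.63
position: [0.5484, 0.275, 0.0714]
ee_rot: [1.0, -0.0, 0.001, -0.0]
ft_force: [-0.1, 0.5, -0.1]
grip_width: 0.604
grasp_force: 8.1
```

Emit:
jog_arm([
  [0, 0, 0.003, 0, 0, 0, 0.208],
  [0, 0, 0.0065, 0, 0, 0, 0.208],
  [0, 0, 0.0065, 0, 0, 0, 0.208],
  [0, 0, 0.0065, 0, 0, 0, 0.22],
  [0, 0, 0.0065, 0, 0, 0, 0.25],
])

```text
clock: 27.05
position: [0.5477, 0.2748, 0.0638]
ee_rot: [1.0, -0.0, 0.0, 0.0]
ft_force: [-0.3, -0.1, 0.0]
grip_width: 0.626
grasp_force: 0.0
```

Emit:
jog_arm([
  [0, 0, 0, 0, 0, 0, 0.35],
  [0, 0, 0, 0, 0, 0, 0.55],
  [0, 0, 0, 0, 0, 0, 0.6],
  [0, 0, -0.02, 0, 0, 0, 0.6],
  [0, 0, -0.05, 0, 0, 0, 0.6],
])

```text
clock: 27.47
position: [0.5461, 0.2737, 0.1115]
ee_rot: [1.0, -0.0, -0.003, 0.001]
ft_force: [0.4, -0.2, 0.1]
grip_width: 0.797
grasp_force: 0.0
```

Emit:
jog_arm([
  [0, 0, -0.04, 0, 0, 0, 1],
  [0, 0, -0.08, 0, 0, 0, 1],
  [0, 0, -0.1, 0, 0, 0, 1],
  [0.015, 0.027, -0.1, 0, 0, 0, 1],
  [0.034, 0.06, -0.1, 0, 0, 0, 1],
])

```text
clock: 27.88
position: [0.581, 0.2181, 0.2163]
ee_rot: [1.0, 0.003, 0.002, -0.001]
ft_force: [0.5, -0.7, -0.6]
grip_width: 1.001
grasp_force: 0.0
```

Emit:
jog_arm([
  [0.018, 0.034, 0, 0, 0, 0, 1],
  [0.036, 0.068, 0, 0, 0, 0, 1],
  [0.054, 0.102, 0, 0, 0, 0, 1],
  [0.072, 0.136, 0, 0, 0, 0, 1],
  [0.09, 0.165, 0, 0, 0, 0, 1],
])

```text
clock: 28.3
position: [0.6724, 0.0467, 0.2138]
ee_rot: [1.0, -0.001, 0.0, 0.001]
ft_force: [0.2, -0.3, 0.0]
grip_width: 1.003
grasp_force: 0.0
```

Emit:
jog_arm([
  [0.015, 0.025, 0, 0, 0, 0, 1],
  [0.02, 0.035, 0, 0, 0, 0, 1],
  [0.02, 0.035, 0, 0, 0, 0, 1],
  [0.02, 0.035, 0, 0, 0, 0, 1],
])

```text
clock: 28.63
position: [0.6914, 0.0151, 0.2135]
ee_rot: [1.0, -0.0, -0.0, -0.0]
ft_force: [-1.0, 0.4, 0.2]
grip_width: 1.005
grasp_force: 0.0
```

Run:
```python
from look import *
for n in D: print(n,"cupA",find(PC[n],.6925,.016,.060,.07),"cup1",find(PC[n],.547,.37,.062,.072),"cupB",find(PC[n],.547,.275,.062,.072))
```

```text
28.7333 [0.6910598  0.01697675 0.21391425] [ 1.     0.001 -0.    -0.   ]
top cupA (array([0., 0., 0.]), 0) cup1 (array([0.5462, 0.3694, 0.0521]), 119) cupB (array([0.5476, 0.2752, 0.0549]), 110)
side cupA (array([0.6936, 0.0164, 0.0561]), 118) cup1 (array([0.5465, 0.3698, 0.0543]), 221) cupB (array([0.549 , 0.2745, 0.0548]), 204)
```

Emit:
jog_arm([
  [0.001, 0.001, 0.035, 0, 0, 0, 1],
  [0.001, 0.001, 0.07, 0, 0, 0, 1],
  [0.001, 0.001, 0.105, 0, 0, 0, 1],
  [0.001, 0.001, 0.135, 0, 0, 0, 1],
  [0.001, 0.001, 0.153, 0, 0, 0, 1],
])

```text
clock: 29.15
position: [0.6904, 0.0157, 0.0573]
ee_rot: [1.0, 0.001, -0.002, -0.0]
ft_force: [-0.2, -0.4, -0.7]
grip_width: 1.0
grasp_force: 0.0
```

Emit:
jog_arm([
  [0, 0, 0, 0, 0, 0, 0.7],
  [0, 0, 0, 0, 0, 0, 0.5],
  [0, 0, 0, 0, 0, 0, 0.36],
  [0, 0, 0, 0, 0, 0, 0.28],
  [0, 0, 0, 0, 0, 0, 0.27],
])

```text
clock: 29.57
position: [0.6936, 0.0142, 0.0629]
ee_rot: [1.0, -0.0, 0.001, -0.0]
ft_force: [0.0, -0.2, 1.2]
grip_width: 0.637
grasp_force: 0.2
```

Emit:
jog_arm([
  [0, 0, 0, 0, 0, 0, 0.25],
  [0, 0, 0, 0, 0, 0, 0.24],
  [0, 0, 0, 0, 0, 0, 0.23],
  [0, 0, 0, 0, 0, 0, 0.22],
  [0, 0, 0, 0, 0, 0, 0.22],
])

```text
clock: 29.98
position: [0.6927, 0.0138, 0.0608]
ee_rot: [1.0, -0.0, 0.0, 0.0]
ft_force: [0.3, 0.0, -0.6]
grip_width: 0.606
grasp_force: 0.2
```

Emit:
jog_arm([
  [0, 0, 0, 0, 0, 0, 0.215],
  [0, 0, 0, 0, 0, 0, 0.21],
  [0, 0, 0, 0, 0, 0, 0.208],
  [0, 0, 0, 0, 0, 0, 0.208],
])

```text
clock: 30.32
position: [0.6927, 0.0137, 0.0608]
ee_rot: [1.0, -0.0, 0.0, 0.0]
ft_force: [-0.3, 0.2, 2.8]
grip_width: 0.61
grasp_force: 7.9
```

Emit:
jog_arm([
  [0, 0, -0.012, 0, 0, 0, 0.208],
  [0, 0, -0.04, 0, 0, 0, 0.208],
  [0, 0, -0.075, 0, 0, 0, 0.208],
  [0, 0, -0.11, 0, 0, 0, 0.208],
  [0, 0, -0.14, 0, 0, 0, 0.208],
])

```text
clock: 30.73
position: [0.6928, 0.0138, 0.2041]
ee_rot: [1.0, -0.0, 0.001, -0.0]
ft_force: [0.3, -0.2, -0.3]
grip_width: 0.605
grasp_force: 8.0
```

Emit:
jog_arm([
  [-0.01, -0.012, 0, 0, 0, 0, 0.208],
  [-0.03, -0.034, 0, 0, 0, 0, 0.208],
  [-0.05, -0.057, 0, 0, 0, 0, 0.208],
  [-0.07, -0.08, 0, 0, 0, 0, 0.208],
  [-0.09, -0.103, 0, 0, 0, 0, 0.208],
])

```text
clock: 31.15
position: [0.6016, 0.1176, 0.2015]
ee_rot: [1.0, -0.0, 0.0, 0.0]
ft_force: [0.3, 0.2, -0.5]
grip_width: 0.607
grasp_force: 8.0
```

Emit:
jog_arm([
  [-0.02, -0.023, 0, 0, 0, 0, 0.208],
  [-0.04, -0.046, 0, 0, 0, 0, 0.208],
  [-0.055, -0.063, 0, 0, 0, 0, 0.208],
  [-0.055, -0.063, 0, 0, 0, 0, 0.208],
  [-0.055, -0.063, 0, 0, 0, 0, 0.208],
])

```text
clock: 31.57
position: [0.5471, 0.1809, 0.2018]
ee_rot: [1.0, 0.001, 0.001, 0.0]
ft_force: [1.0, -1.3, -0.3]
grip_width: 0.606
grasp_force: 8.0
```

Emit:
jog_arm([
  [0, 0, 0.015, 0, 0, 0, 0.208],
  [0, 0, 0.05, 0, 0, 0, 0.208],
  [0, 0, 0.085, 0, 0, 0, 0.208],
  [0, 0, 0.11, 0, 0, 0, 0.208],
  [0, 0, 0.12, 0, 0, 0, 0.208],
])

```text
clock: 31.98
position: [0.5466, 0.1775, 0.0772]
ee_rot: [1.0, -0.001, -0.002, 0.001]
ft_force: [-0.2, -1.3, -0.8]
grip_width: 0.604
grasp_force: 8.0
```

Emit:
jog_arm([
  [0, 0, 0.003, 0, 0, 0, 0.208],
  [0, 0, 0.008, 0, 0, 0, 0.208],
  [0, 0, 0.01, 0, 0, 0, 0.208],
  [0, 0, 0.01, 0, 0, 0, 0.208],
])

```text
clock: 32.32
position: [0.5485, 0.1799, 0.0718]
ee_rot: [1.0, -0.0, 0.001, -0.0]
ft_force: [0.2, -0.0, -1.2]
grip_width: 0.606
grasp_force: 8.0
```

Emit:
jog_arm([
  [0, 0, 0.003, 0, 0, 0, 0.208],
  [0, 0, 0.0065, 0, 0, 0, 0.208],
  [0, 0, 0.0065, 0, 0, 0, 0.208],
  [0, 0, 0.0065, 0, 0, 0, 0.22],
  [0, 0, 0.0065, 0, 0, 0, 0.25],
])

```text
clock: 32.73
position: [0.5477, 0.1798, 0.0644]
ee_rot: [1.0, -0.0, 0.0, 0.0]
ft_force: [0.4, 0.2, -0.8]
grip_width: 0.626
grasp_force: 0.0
```

Emit:
jog_arm([
  [0, 0, 0, 0, 0, 0, 0.35],
  [0, 0, 0, 0, 0, 0, 0.55],
  [0, 0, 0, 0, 0, 0, 0.6],
  [0, 0, -0.02, 0, 0, 0, 0.6],
  [0, 0, -0.05, 0, 0, 0, 0.6],
])

```text
clock: 33.15
position: [0.5459, 0.1791, 0.1122]
ee_rot: [1.0, -0.0, -0.003, 0.001]
ft_force: [0.3, -0.4, -0.5]
grip_width: 0.802
grasp_force: 0.0
```

Emit:
jog_arm([
  [0, 0, -0.04, 0, 0, 0, 1],
  [0, 0, -0.08, 0, 0, 0, 1],
  [0, 0, -0.12, 0, 0, 0, 1],
  [-0.01, 0.035, -0.12, 0, 0, 0, 1],
  [-0.02, 0.075, -0.12, 0, 0, 0, 1],
])

```text
clock: 33.57
position: [0.5282, 0.1076, 0.237]
ee_rot: [1.0, 0.003, 0.002, -0.001]
ft_force: [1.6, -0.5, -1.1]
grip_width: 1.003
grasp_force: 0.0
```

Emit:
jog_arm([
  [-0.01, 0.04, 0, 0, 0, 0, 1],
  [-0.02, 0.08, 0, 0, 0, 0, 1],
  [-0.03, 0.12, 0, 0, 0, 0, 1],
  [-0.04, 0.16, 0, 0, 0, 0, 1],
  [-0.05, 0.2, 0, 0, 0, 0, 1],
])

```text
clock: 33.98
position: [0.4767, -0.097, 0.2346]
ee_rot: [1.0, -0.0, 0.0, 0.0]
ft_force: [1.5, 0.3, 0.8]
grip_width: 1.004
grasp_force: 0.0
```

Emit:
jog_arm([
  [-0.01, 0.04, 0, 0, 0, 0, 1],
  [-0.02, 0.08, 0, 0, 0, 0, 1],
  [-0.03, 0.12, 0, 0, 0, 0, 1],
  [-0.04, 0.16, 0, 0, 0, 0, 1],
  [-0.04, 0.2, 0, 0, 0, 0, 1],
])

```text
clock: 34.4
position: [0.4356, -0.2974, 0.2347]
ee_rot: [1.0, -0.001, -0.0, 0.001]
ft_force: [1.2, 0.2, 0.4]
grip_width: 1.004
grasp_force: 0.0
```

Emit:
jog_arm([
  [0, 0.03, 0, 0, 0, 0, 1],
  [0, 0.06, 0, 0, 0, 0, 1],
  [0, 0.08, 0, 0, 0, 0, 1],
  [0, 0.08, 0, 0, 0, 0, 1],
  [0, 0.08, 0, 0, 0, 0, 1],
])

```text
clock: 34.82
position: [0.4372, -0.3758, 0.2338]
ee_rot: [1.0, -0.001, -0.0, -0.0]
ft_force: [0.0, 0.1, -0.3]
grip_width: 1.002
grasp_force: 0.0
```

Run:
```python
from look import *
d0=pickle.load(open("d0.pkl","rb"));P0={n:cloud(d0[n]) for n in("top","side")}
for n in D:
    print(n,[find(PC[n],.547,y,.062,.072) for y in(.37,.275,.18)],"blank",find(PC[n],.5465,-.044,.088,.1),"peg",find(PC[n],.468,-.03,.082,.092,.03))
    for k,(x,y,a,b) in dict(pj=(.781,-.175,.055,.07),pb1=(.309,-.286,.065,.08),pb2=(.297,-.403,.078,.09),bl1=(.6145,-.24,.055,.07),bl2=(.531,-.225,.065,.08),blue=(.53,-.304,.065,.08),glue=(.772,.178,.09,.11)).items():
        print(k,find(P0[n],x,y,a,b,.035)[0],find(PC[n],x,y,a,b,.035)[0])
cv2.imwrite("pics/f.png",np.hstack([D["top"]["color"][60:320,50:430][:,:,::-1],D["side"]["color"][100:360,60:440][:,:,::-1]]))
```

```text
34.9167 [ 0.43795498 -0.37402256  0.23423077] [ 1.     0.001  0.    -0.   ]
top [(array([0.5459, 0.3691, 0.0532]), 121), (array([0.548 , 0.2745, 0.0549]), 116), (array([0.5479, 0.1805, 0.0535]), 96)] blank (array([ 0.5449, -0.0438,  0.0552]), 391) peg (array([ 0.4666, -0.0295,  0.0131]), 26)
pj [ 0.7826 -0.1757  0.0536] [ 0.7834 -0.1759  0.0544]
pb1 [ 0.308  -0.2878  0.0428] [ 0.309  -0.2874  0.042 ]
pb2 [ 0.2962 -0.4029  0.0355] [ 0.2961 -0.4033  0.036 ]
bl1 [ 0.6136 -0.2404  0.0483] [ 0.614  -0.2405  0.0491]
bl2 [ 0.5306 -0.2264  0.0405] [ 0.5301 -0.2252  0.0396]
blue [ 0.5303 -0.3049  0.0406] [ 0.5294 -0.3047  0.0404]
glue [0.7717 0.1774 0.0241] [0.772  0.1773 0.0249]
side [(array([0.5458, 0.3682, 0.0546]), 219), (array([0.5478, 0.2736, 0.0546]), 209), (array([0.5483, 0.1783, 0.0553]), 178)] blank (array([ 0.5488, -0.0416,  0.0609]), 281) peg (array([ 0.4681, -0.0271,  0.0139]), 28)
pj [ 0.782  -0.1767  0.0561] [ 0.7798 -0.1755  0.0599]
pb1 [ 0.3084 -0.2873  0.0471] [ 0.3089 -0.2845  0.0467]
pb2 [ 0.2978 -0.4019  0.0336] [ 0.2965 -0.4019  0.0326]
bl1 [ 0.6165 -0.2383  0.0513] [ 0.6168 -0.2395  0.0519]
bl2 [ 0.5329 -0.2233  0.0433] [ 0.5346 -0.2228  0.0447]
blue [ 0.5297 -0.3031  0.0475] [ 0.5322 -0.3018  0.0424]
glue [0.7728 0.178  0.027 ] [0.7739 0.1787 0.028 ]
```

View pics/f.png

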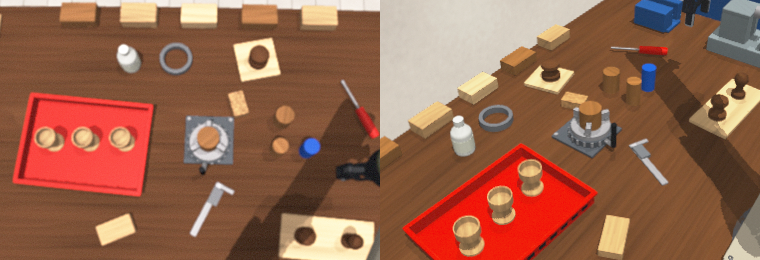

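The final picture shows three cups upright in the basket at (45,138), (84,138) and (121,138). The blank is clamped at (208,137) with the peg unmoved, and the patterns, other blanks and bystanders are where they were. Handing in.

```bash
python3 -c "
from workcell import workorder
print(workorder.hand_in())"
```

```text
the job is handed in; nothing more can be done
None
```

The job is handed in, with no verdict returned: the wide blank is clamped upright in the chuck, and all three egg cups (two were loose on the bench) stand upright in the red basket, pinched at about 8 N per finger.

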